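Lay the coffee tray for one

ROBOT

A 6-joint arm with a two-finger parallel gripper is mounted at the origin on the work surface. World frame = base frame: x ahead of the robot, y to its left, z up, the work surface at z = 0. Lengths are in m, angles in rad, forces in N, time in s.
With the tool pointing down it reaches from about 0.3 to 0.875 m from the base axis. Payload 6.4 kg.
Tool frame: the origin (TCP) lies at the very end of the fingers, on their centre line; the grasp point (between the pads) lies 19 mm behind it; z points along the fingers, x is the direction in which the jaws open and shut, and the axes are right-handed (so a half turn about z gives the same grasp; the last joint's range is limited). The gripper opens to 85 mm and grips with 20 to 120 N. Pads are 22 mm wide; open, the fingers measure 114 mm over their backs; the gripper's body (76 mm by 85 mm) begins 54 mm behind the grasp point. The pads swing forward as they close: fully open they stand 13 mm farther back than shut.
Start: joints at [1.07, 0.181, 1.607, -0, 1.354, -0.206], TCP at [0.167, 0.55, 0.231] pointing down, gripper open.
Joint ranges: [-2.99, 2.99], [-0.89, 2.07], [0.3, 2.58], [-1.14, 4.28], [0, 2.63], [-3.12, 3.12]. Speed limits (rad/s): [2.57, 2.57, 3.01, 3.14, 3.14, 3.14].

INTERFACE

Orientations are given as a unit quaternion [w, x, y, z].
In Python, from bench import status, viewer, ticket gives the robot as it stands. The module is installed in compiled form; this text tells all that it offers.
- The arm moves only by the tool drive_tool, never from a script. Its argument "motion" is a list that holds one entry, the list of rows, each a list of 7 numbers: the turn, a rotation vector about the tool's x, y, z in rad, then the shift along the tool's x, y, z in m, then the closure, from -1 (fully open) to 1 (shut). In form: [[[rx, ry, rz, tx, ty, tz, grip], ...]]. A call has 1 to 8 rows; each row is the pose to reach, as a shift and turn from the pose commanded when the call began, along the tool's axes at that moment; what a row does not reach only later rows make up. A row lasts 1/10 s, in which the tool goes at most 50 mm and 8.59 degrees, less where a joint would pass 70% of its speed; a pose out of reach is approached as far as the arm can. A call with a gripper value outside its range is refused whole. The fingers move at their own pace and stop on an object; "force" is the grip in N (left out, the last holds). Time passes only in rows, so rows that repeat a pose let the fingers close. It gives the time, the measured TCP pose, the force and the opening at its end, in the units of the state.
- status.observe(): the state, without advancing time (a new reading comes with each control period).
- viewer.camera(name): name is "side" or "top" or "wrist"; returns a dict with "color" (420x560x3 uint8, blue, green, red), "vertical_fov" (degrees; the focal length in pixels is half the picture's height over the tangent of half this angle, whatever the lens; pixels are square), "cx", "cy" (the principal point, pixels), "k1" (the pictures are not rectified: a ray, as slopes to the right and down, at radius r is drawn at 1 + k1 r^2 times it, then the intrinsics apply), "extrinsics" (4x4, takes a point from camera to world coordinates). Camera axes: x right, y down, z forward; pixel columns grow to the right and rows downward; lengths in m; the calibration is good to about 2 mm. A picture is of the moment at which its call begins. There is no depth.
- ticket.sign_off(): hands the job in, once; it reports no verdict.
The state is a dict: "time": time; "joint_pos": joint angles; "joint_velocities": joint speeds; "tau": joint torques, N m; "tcp_pos": TCP position; "tool_rot": TCP orientation; "wrist_force": force on the tool from outside, world axes, zero at the start; "ft_torque": the same for the moment, N m; "grip_width": finger opening in m.
Only numpy, scipy, OpenCV 4.12 (cv2) and the standard library are available. Lean on these libraries where they do the work, as an engineer would, in place of code of your own. Each camera call takes 0.05 s, during which the arm holds its last target.

TASK

Lay the wooden tray for one coffee: stand the small white espresso cup on the saucer and the black moka pot on the round cork trivet. In the gap midway between saucer and trivet stand the sugar shaker on the near side (towards the robot) and the steel milk jug behind it, on the tray's floor and clear of each other. Set each down gently, upright, without letting it drop; leave the saucer where it lies, and do not shift the mug, the canister or the hand grinder.

Things in the scene. Friction and masses are not known exactly. Their poses are not given: they have to be found in the camera images.
- tray: Fixed wooden tray, 250 (x) by 380 mm (y). Origin: centre of underside; x away from the robot, y to its left (tray turned up to 0.15 rad). Floor 8 mm up; front/back rims 24 mm high, end rims 38 mm, all 10 mm thick. Saucer and trivet lie on it at y = +110 and -110 mm (either way round), x within 10 mm of 0. Places on y = 0: shaker about x = -50 mm, jug about x = +50 mm.
- saucer: Loose white porcelain saucer on the tray, 120 mm across, 15 mm high at its sloping rim; origin: centre of its underside, z up. Its flat inner floor, 66 mm across, is 5 mm above its origin, so 13 mm above the counter. Mass 0.16 kg.
- trivet: Fixed round cork trivet (heat mat) on the tray, 120 mm across, 8 mm thick; origin: centre of its underside, z up. Its top is 16 mm above the counter.
- cup: Loose white porcelain espresso cup with one loop handle, 58 mm high, 62 mm across the rim, tapering to a foot 42 mm across; origin: centre of its foot, z up. The handle sticks out along its +x axis to 53 mm from the axis, 18 to 52 mm up. Wall 3.5 mm. Mass 0.13 kg. Smaller than the mug. Grip across its y axis about 42 mm up, where it is 60 mm wide.
- moka: Loose matte black moka pot, 145 mm high: eight-sided base 68 mm across up to 50 mm height, narrower waist 54 mm across, upper chamber 58 mm across from 83 to 122 mm height, then lid and knob. Origin: centre of its base, z up. The handle sticks out along +x to 75 mm from the axis, 54 to 122 mm up; small spout along -x to 42 mm. Grip across its y axis, about 102 mm up. Mass about 0.34 kg.
- shaker: Loose slim stainless sugar shaker with a low domed, holed lid and no handle: plain cylinder 46 mm across (lid 47 mm), 96 mm high; origin: centre of its base, z up. Grip anywhere round, e.g. 55 mm up. Mass about 0.20 kg.
- jug: Loose open stainless milk jug, 74 mm high, body 56 mm across up to 50 mm height, then a narrower neck; origin: centre of its base, z up. Loop handle along +x to 56 mm from the axis, 21 to 70 mm up; spout along -x to 38 mm near the top. Grip across its y axis, about 42 mm up. Mass about 0.17 kg.
- mug: Bystander, to be left alone: loose big white mug, 84 mm across, 95 mm high, handle along its +x to 75 mm. Origin: centre of its underside.
- canister: Bystander, to be left alone: loose terracotta canister with a cork lid, 88 mm across, 116 mm high. Origin: centre of its underside.
- grinder: Bystander, to be left alone: loose dark wooden hand coffee grinder, 54 mm across, 142 mm high, with a crank on top that reaches 68 mm along its +x at 154 to 182 mm height. Origin: centre of its underside.
There are look-alikes about, which are no part of the job. There is more than one size of the saucer; the one meant has the size given above.

How it is judged:
By the outcome, as a careful person would: the job done as asked, in the order asked, and still so for the second after the job is handed in, with the robot touching nothing.
It also fails if it takes over 122 s, if anything falls off the work surface, if the arm or the gripper's body presses on something with over 40 N, if the wrist force passes 120 N, or if a joint passes its speed limit or range.

## Working session

There is one attempt and no reset: what is moved stays moved. The work goes in short steps, Python scripts to look and compute and a tool call to move; the robot and the scene stay as the last step left them, time stands still between calls to the robot, and variables do not carry over. Pictures are saved under pics/ and viewed, and the job is handed in when it is done.

Besides the shell and the picture viewer there is one more tool, called as name([rows], argument=value, ...), one row to a line, values as JSON. drive_tool: Moves the arm, as the interface text tells. Its arguments: {"type":"object","properties":{"motion":{"type":"array","items":{"type":"array","items":{"type":"array","items":{"type":"number"}}}},"force":{"type":"number"}},"required":["motion"]}

```bash
mkdir -p pics
cat > h.py <<'E'
import numpy as np, cv2
from bench import status, viewer, ticket
from scipy.spatial.transform import Rotation as R
def cam(n,save=None):
    d=viewer.camera(n)
    if save: cv2.imwrite('pics/'+save+'.png',d['color'])
    return d
def ray(d,u,v):
    h=d['color'].shape[0]; f=h/2/np.tan(np.radians(d['vertical_fov'])/2)
    K=np.array([[f,0,d['cx']],[0,f,d['cy']],[0,0,1]])
    p=cv2.undistortPoints(np.array([[[u,v]]],float),K,np.array([d['k1'],0,0,0,0.]))[0,0]
    E=np.array(d['extrinsics']); r=E[:3,:3]@np.array([p[0],p[1],1.]); return E[:3,3],r/np.linalg.norm(r)
def onz(d,u,v,z):
    o,r=ray(d,u,v); return o+r*(z-o[2])/r[2]
def tri(d1,a,d2,b):
    o1,r1=ray(d1,*a);o2,r2=ray(d2,*b)
    s=np.linalg.lstsq(np.c_[r1,-r2],o2-o1,rcond=None)[0]
    p,q=o1+s[0]*r1,o2+s[1]*r2; return (p+q)/2,np.linalg.norm(p-q)
def proj(d,P):
    h=d['color'].shape[0]; f=h/2/np.tan(np.radians(d['vertical_fov'])/2)
    K=np.array([[f,0,d['cx']],[0,f,d['cy']],[0,0,1]])
    E=np.linalg.inv(np.array(d['extrinsics']))
    rv=cv2.Rodrigues(E[:3,:3])[0]
    return cv2.projectPoints(np.array(P,float).reshape(-1,1,3),rv,E[:3,3],K,np.array([d['k1'],0,0,0,0.]))[0][:,0]
import pickle
E
python3 - <<'E'
from h import *
for n in('side','top','wrist'):
    d=cam(n,n+'0'); pickle.dump(d,open(n+'0.pkl','wb')); print(n,d['vertical_fov'],d['cx'],d['cy'],d['k1'],np.round(d['extrinsics'],3).tolist())
print(status.observe())
E
```

```text
side 52.24989823662963 278.1226811825049 208.33933799650632 0.03893357503821095 [[0.681, -0.508, 0.527, -0.252], [-0.732, -0.471, 0.492, -0.715], [-0.002, -0.722, -0.692, 1.045], [0.0, 0.0, 0.0, 1.0]]
top 49.99503803134183 283.267718139045 207.3793853224652 -0.09532301946215205 [[-0.013, -0.996, 0.085, 0.397], [-1.0, 0.013, -0.004, 0.012], [0.003, -0.085, -0.996, 1.48], [0.0, 0.0, 0.0, 1.0]]
wrist 66.27985591510775 280.8166764463913 210.79519922516175 -0.04845179501549763 [[0.291, 0.917, 0.272, 0.096], [0.957, -0.278, -0.083, 0.571], [-0.001, 0.284, -0.959, 0.373], [0.0, 0.0, 0.0, 1.0]]
{'time': 0.15, 'joint_pos': array([ 1.06970316e+00,  1.81343046e-01,  1.60777028e+00, -2.20408998e-05,
        1.35382158e+00, -2.06283204e-01]), 'joint_velocities': array([-5.31455028e-05, -3.52782207e-03, -1.69050089e-03,  1.21096220e-03,
        6.41178298e-04, -1.58072496e-03]), 'tau': array([ 6.42729792e-04, -4.45262754e+01, -3.51693320e+01, -3.29582408e-04,
        5.87366492e-03, -5.56744658e-05]), 'tcp_pos': array([0.16684294, 0.54981794, 0.23061037]), 'tool_rot': array([ 2.90590599e-04,  8.03291005e-01,  5.95586358e-01, -6.05052779e-04]), 'wrist_force': array([0.22077187, 0.53759312, 0.02328847]), 'ft_torque': array([0.0314796 , 0.02826014, 0.01223779]), 'grip_width': 0.08538210163154142}
```

View pics/top0.png

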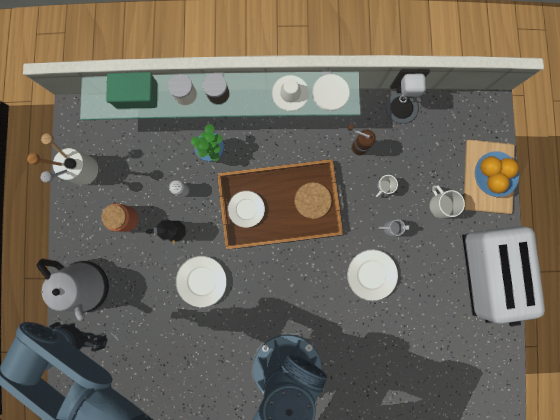

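View pics/side0.png

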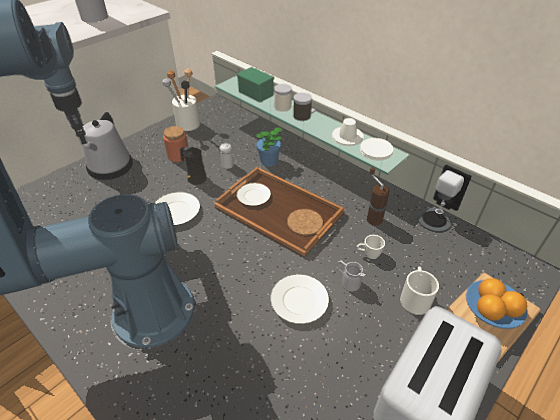

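View pics/wrist0.png

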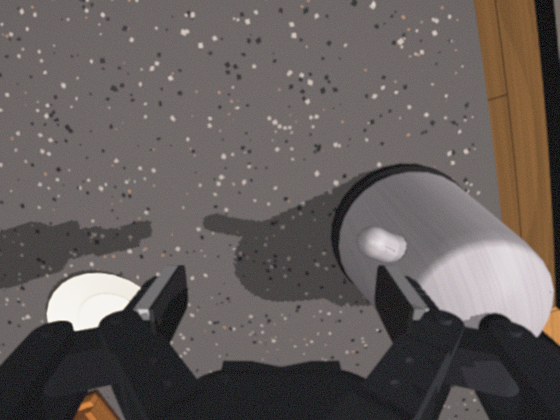

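Run:
```python
import cv2
t=cv2.imread('pics/top0.png'); s=cv2.imread('pics/side0.png')
def c(im,x0,y0,x1,y1,n,k):
    cv2.imwrite(f'pics/{n}.png',cv2.resize(im[y0:y1,x0:x1],None,fx=k,fy=k,interpolation=cv2.INTER_CUBIC))
c(t,90,170,220,260,'tl',6); c(t,340,110,480,250,'tr',4.2)
c(s,150,100,290,200,'sl',5.6); c(s,330,150,460,320,'sr',3.5)
```

```text
(no output)
```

View pics/tl.png

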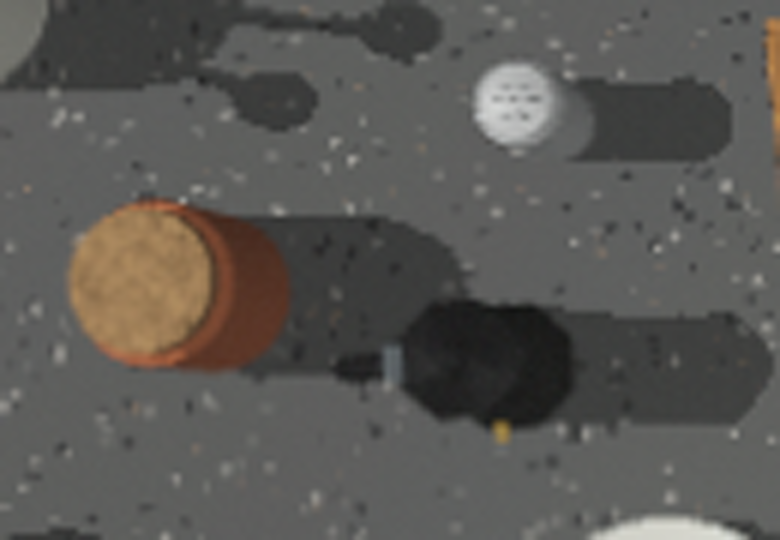

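View pics/tr.png

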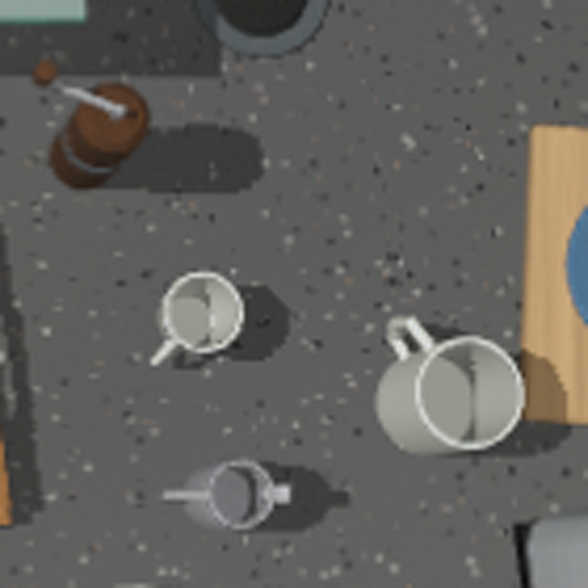

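View pics/sl.png

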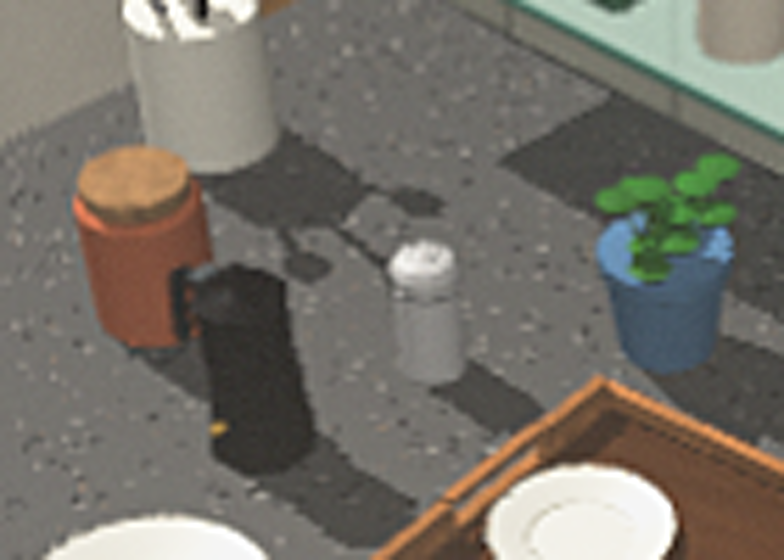

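View pics/sr.png

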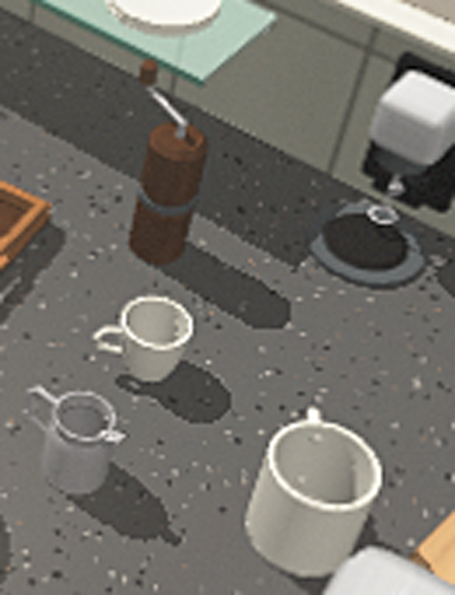

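```bash
cat > m1.py <<'E'
from h import *
T=pickle.load(open('top0.pkl','rb'));S=pickle.load(open('side0.pkl','rb'))
vis={}
def seg(d,name,roi,fn):
    x0,y0,x1,y1=roi; im=d['color'][y0:y1,x0:x1]; hsv=cv2.cvtColor(im,cv2.COLOR_BGR2HSV).astype(int)
    m=fn(hsv[...,0],hsv[...,1],hsv[...,2]).astype(np.uint8)
    cs,_=cv2.findContours(m,cv2.RETR_EXTERNAL,cv2.CHAIN_APPROX_NONE)
    c=max(cs,key=cv2.contourArea)+np.array([[x0,y0]])
    return c
def ell(c):
    e=cv2.fitEllipse(cv2.convexHull(c) if len(cv2.convexHull(c))>5 else c); return e
white=lambda h,s,v:(s<45)&(v>165)
cork=lambda h,s,v:(s>60)&(v>95)
out=T['color'].copy(); outs=S['color'].copy()
for n,fn,rt,rs,z in [('saucer',white,(225,188,268,230),(230,180,275,210),.023),('trivet',cork,(292,180,334,222),(284,206,326,238),.016)]:
    a=ell(seg(T,n,rt,fn)); b=ell(seg(S,n,rs,fn))
    print(n,'top',np.round(a,1).tolist() if 0 else a,'side',b)
    print('  onz',onz(T,*a[0],z),onz(S,*b[0],z),'tri',tri(T,a[0],S,b[0]))
    cv2.ellipse(out,a,(0,0,255),1);cv2.ellipse(outs,b,(0,0,255),1)
# tray outline
orange=lambda h,s,v:(s>110)&(v>60)&(h<20)
c=seg(T,'tray',(212,155,350,255),orange); hull=cv2.convexHull(c)
r=cv2.minAreaRect(hull); print('tray',r); cv2.polylines(out,[cv2.boxPoints(r).astype(int)],1,(0,255,0),1)
ap=cv2.approxPolyDP(hull,6,True)[:,0]; print(ap.tolist())
for p in ap: print(onz(T,*p,.038),onz(T,*p,.024))
cv2.imwrite('pics/chk_t.png',cv2.resize(out[140:270,200:360],None,fx=4,fy=4)); cv2.imwrite('pics/chk_s.png',cv2.resize(outs[160:260,210:350],None,fx=4,fy=4))
E
python3 m1.py
```

```text
saucer top ((245.8722686767578, 208.75225830078125), (36.00924301147461, 36.10972213745117), 32.15093994140625) side ((253.27764892578125, 193.87396240234375), (22.122650146484375, 33.53364562988281), 86.56560516357422)
  onz [0.51802759 0.12770773 0.023     ] [0.52053701 0.12828759 0.023     ] tri (array([0.51840083, 0.12704786, 0.02509611]), np.float64(0.0014731500592246901))
trivet top ((313.14715576171875, 200.6250457763672), (43.70542907714844, 103.83285522460938), 88.57525634765625) side ((304.0244445800781, 221.20823669433594), (35.68240737915039, 48.684669494628906), 86.47230529785156)
  onz [ 0.54238352 -0.09168077  0.016     ] [ 0.5451127  -0.08920947  0.016     ] tri (array([ 0.54207138, -0.0914765 ,  0.01982786]), np.float64(0.00018839846870319932))
tray ((279.4000244140625, 203.70001220703125), (76.1573257446289, 117.95703125), 82.87498474121094)
[[331, 159], [341, 234], [226, 248], [218, 173]]
[ 0.67540169 -0.15088909  0.038     ] [ 0.67810272 -0.15247062  0.024     ]
[ 0.4316526  -0.17746729  0.038     ] [ 0.43198649 -0.17930693  0.024     ]
[0.39182764 0.19095611 0.038     ] [0.39177476 0.19269439 0.024     ]
[0.63419236 0.21630622 0.038     ] [0.6364932  0.21829068 0.024     ]
```

```bash
cat > m2.py <<'E'
from m1 import *
print('-----')
out=T['color'].copy(); outs=S['color'].copy()
def save(o,r,n,k): cv2.imwrite(f'pics/{n}.png',cv2.resize(o[r[1]:r[3],r[0]:r[2]],None,fx=k,fy=k,interpolation=cv2.INTER_NEAREST))
jobs=[('cup',lambda h,s,v:(v>125)&(s<60),(374,170,402,200),(355,230,390,262)),
('jug',lambda h,s,v:(v>105),(376,215,412,242),(335,255,370,292)),
('shaker',lambda h,s,v:(v>150)&(s<40),(165,178,183,198),(216,140,236,153)),
('moka',lambda h,s,v:(v<45),(145,215,190,245),(180,142,210,188))]
for n,fn,rt,rs in jobs:
    a=seg(T,n,rt,fn);b=seg(S,n,rs,fn)
    cv2.drawContours(out,[a],-1,(0,0,255),1);cv2.drawContours(outs,[b],-1,(0,0,255),1)
    print(n,'top',ell(a),'bb',cv2.boundingRect(a),'side',ell(b),cv2.boundingRect(b))
save(out,(140,165,220,255),'c1',7);save(out,(360,160,430,250),'c2',6);save(outs,(170,130,250,200),'c3',7);save(outs,(330,225,400,300),'c4',7)
big=lambda n:cv2.imread(f'pics/{n}.png')
H=560
ims=[cv2.resize(big(n),(400,300)) for n in('c1','c3','c2','c4')]
cv2.imwrite('pics/c.png',np.vstack([np.hstack(ims[:2]),np.hstack(ims[2:])]))
E
python3 m2.py | sed -n '/-----/,$p'
```

```text
-----
cup top ((385.46343994140625, 185.79591369628906), (19.314178466796875, 26.72307777404785), 47.73625946044922) bb (376, 175, 22, 22) side ((370.5741882324219, 245.7755889892578), (23.487504959106445, 28.132678985595703), 73.60289764404297) (356, 234, 29, 25)
jug top ((393.7607421875, 227.21861267089844), (16.016996383666992, 30.644432067871094), 86.2347183227539) bb (378, 219, 31, 17) side ((346.8915100097656, 272.1267395019531), (37.724491119384766, 77.26206970214844), 84.45415496826172) (335, 255, 35, 37)
shaker top ((174.90809631347656, 186.76907348632812), (12.046327590942383, 12.99511432647705), 27.829927444458008) bb (169, 181, 13, 13) side ((224.8542022705078, 146.87509155273438), (8.18084716796875, 10.742467880249023), 80.43158721923828) (220, 143, 11, 8)Traceback (most recent call last):
  File "m2.py", line 12, in <module>
    print(n,'top',ell(a),'bb',cv2.boundingRect(a),'side',ell(b),cv2.boundingRect(b))
                                                         ~~~^^^
  File "m1.py", line 11, in ell
    e=cv2.fitEllipse(cv2.convexHull(c) if len(cv2.convexHull(c))>5 else c); return e
cv2.error: OpenCV(4.12.0) /io/opencv/modules/imgproc/src/shapedescr.cpp:361: error: (-201:Incorrect size of input array) There should be at least 5 points to fit the ellipse in function 'fitEllipseNoDirect'
```

View pics/chk_t.png

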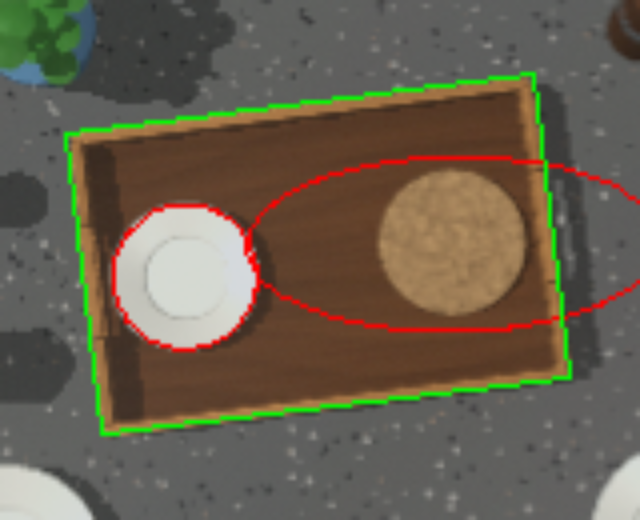

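Run:
```python
from h import *
T=pickle.load(open('top0.pkl','rb'));S=pickle.load(open('side0.pkl','rb'))
tr=lambda x,y:(340+x/4.2-.4,110+y/4.2-.4)
tl=lambda x,y:(90+x/6-.4,170+y/6-.4)
sl=lambda x,y:(150+x/5.6-.4,100+y/5.6-.4)
sr=lambda x,y:(330+x/3.5-.4,150+y/3.5-.4)
print('cup rim',onz(T,*tr(203,312),.058),tri(T,tr(203,312),S,sr(156,323)))
print('cup handle tip',onz(T,*tr(155,362),.045),tri(T,tr(155,362),S,sr(98,337)))
print('jug rim',onz(T,*tr(241,495),.074),tri(T,tr(241,495),S,sr(84,415)))
print('jug htip',onz(T,*tr(164,495),.068),tri(T,tr(164,495),S,sr(34,390)))
print('jug spout',onz(T,*tr(291,493),.072))
print('shaker lid',onz(T,*tl(514,104),.096),tri(T,tl(514,104),S,sl(424,262)))
print('moka base', onz(T,*tl(505,365),.05),'hinge',onz(T,*tl(393,365),.12),'knob?',tri(T,tl(455,370),S,sl(228,285)),'lidc',onz(T,*tl(455,365),.13),'handle',onz(T,*tl(340,366),.115),'spout',onz(T,*tl(502,432),.02))
print('can',onz(T,*tl(142,280),.116)); 
print('grinder',onz(T,*tr(112,115),.142),'crank',onz(T,*tr(45,70),.17)); print('mug',onz(T,*tr(470,392),.095),'h',onz(T,*tr(400,330),.07))
print('plant',onz(T,208,140,.12),'shelf',onz(T,360,117,.25))
```

```text
cup rim [ 0.58905098 -0.32965773  0.058     ] (array([ 0.58949763, -0.33008309,  0.05922618]), np.float64(0.001824651104661922))
cup handle tip [ 0.55256834 -0.29425567  0.045     ] (array([ 0.55368739, -0.29564629,  0.04369383]), np.float64(0.002884841631027657))
jug rim [ 0.44861243 -0.34998837  0.074     ] (array([ 0.44951163, -0.35024652,  0.07764156]), np.float64(0.0030878222624311186))
jug htip [ 0.44971862 -0.29309577  0.068     ] (array([ 0.45233048, -0.29704005,  0.06210216]), np.float64(0.007051104661058361))
jug spout [ 0.44959719 -0.38858911  0.072     ]
shaker lid [0.58292999 0.34164378 0.096     ] (array([0.58469522, 0.34161877, 0.0917011 ]), np.float64(0.0031659091792247337))
moka base [0.44941441 0.35646349 0.05      ] hinge [0.44746743 0.39698726 0.12      ] knob? (array([0.44362653, 0.36061883, 0.13854488]), np.float64(0.0008635437652618126)) lidc [0.44676772 0.36257411 0.13      ] handle [0.44742379 0.42579142 0.115     ] spout [0.41423738 0.3651771  0.02      ]
can [0.49243083 0.52938181 0.116     ]
grinder [ 0.72225369 -0.24838224  0.142     ] crank [ 0.74844684 -0.1962096   0.17      ]
mug [ 0.52190749 -0.52085705  0.095     ] h [ 0.57212891 -0.47804022  0.07      ]
plant [0.72411453 0.23584526 0.12      ] shelf [ 0.75349939 -0.21166725  0.25      ]
```

```bash
cat > go.py <<'E'
import sys
from h import *
def plan(x,y,z,az):
    s=status.observe(); p=s['tcp_pos']; w=s['tool_rot']
    Rm=R.from_quat([w[1],w[2],w[3],w[0]])
    a=np.radians(az); X=np.array([np.cos(a),np.sin(a),0]);Z=np.array([0,0,-1.]);Y=np.cross(Z,X)
    G=R.from_matrix(np.c_[X,Y,Z])
    rv=(Rm.inv()*G).as_rotvec(); d=Rm.inv().apply(np.array([x,y,z])-p)
    cur=np.degrees(np.arctan2(*Rm.as_matrix()[[1,0],0]))
    print('now',p.round(4),'az',cur.round(1),'t',round(s['time'],2),'w',round(s['grip_width'],4),'F',s['wrist_force'].round(2),'J6',s['joint_pos'][5].round(2))
    print('rv',rv.round(3).tolist(),'shift',d.round(3).tolist(),'rows',np.ceil(max(np.linalg.norm(d)/.05,np.degrees(np.linalg.norm(rv))/8.59)))
if __name__=='__main__': plan(*map(float,sys.argv[1:5]))
E
python3 go.py 0.565 -0.33 0.22 45
```

```text
now [0.1668 0.5498 0.2306] az 73.1 t 0.15 w 0.0854 F [0.22 0.54 0.02] J6 -0.21
rv [0.0, 0.001, 0.491] shift [-0.726, 0.637, 0.011] rows 20.0
```

drive_tool([
  [[0, 0, 0.49, -0.726, 0.637, 0, -1], [0, 0, 0.49, -0.726, 0.637, 0, -1], [0, 0, 0.49, -0.726, 0.637, 0, -1], [0, 0, 0.49, -0.726, 0.637, 0, -1], [0, 0, 0.49, -0.726, 0.637, 0, -1], [0, 0, 0.49, -0.726, 0.637, 0, -1], [0, 0, 0.49, -0.726, 0.637, 0, -1], [0, 0, 0.49, -0.726, 0.637, 0, -1]],
])

```text
time: 0.95
tcp_pos: [0.3323, 0.1841, 0.2314]
tool_rot: [0.0, 0.924, 0.383, 0.0]
wrist_force: [0.9, 0.2, -1.0]
grip_width: 0.0858
```

```bash
python3 go.py 0.565 -0.33 0.22 45
```

```text
now [0.3323 0.1841 0.2314] az 45.1 t 0.95 w 0.0858 F [ 0.93  0.17 -0.99] J6 -0.6
rv [0.0, -0.001, 0.001] shift [-0.2, 0.528, 0.011] rows 12.0
```

drive_tool([
  [[0, 0, 0, -0.2, 0.528, 0, -1], [0, 0, 0, -0.2, 0.528, 0, -1], [0, 0, 0, -0.2, 0.528, 0, -1], [0, 0, 0, -0.2, 0.528, 0, -1], [0, 0, 0, -0.2, 0.528, 0, -1], [0, 0, 0, -0.2, 0.528, 0, -1], [0, 0, 0, -0.2, 0.528, 0, -1], [0, 0, 0, -0.2, 0.528, 0, -1]],
])

```text
time: 1.75
tcp_pos: [0.497, -0.1808, 0.231]
tool_rot: [-0.0, 0.924, 0.383, -0.0]
wrist_force: [0.7, 0.5, 0.2]
grip_width: 0.0853
```

```bash
python3 go.py 0.565 -0.33 0.22 45
```

```text
now [ 0.497  -0.1808  0.231 ] az 45.0 t 1.75 w 0.0853 F [0.69 0.47 0.21] J6 -1.36
rv [-0.0, -0.0, -0.0] shift [-0.057, 0.154, 0.011] rows 4.0
```

Take a picture here (first vantage), then move on and take a second.

Run:
```python
from h import *
d=cam('wrist','w1'); pickle.dump(d,open('w1.pkl','wb'))
```

drive_tool([
  [[0, 0, 0, -0.057, 0.154, 0.01, -1], [0, 0, 0, -0.057, 0.154, 0.01, -1], [0, 0, 0, -0.057, 0.154, 0.01, -1], [0, 0, 0, -0.057, 0.154, 0.01, -1], [0, 0, 0, -0.057, 0.154, 0.01, -1]],
])

```text
time: 2.3
tcp_pos: [0.5652, -0.33, 0.2198]
tool_rot: [-0.001, 0.924, 0.382, -0.0]
wrist_force: [0.0, -0.3, 0.2]
grip_width: 0.0855
```

Run:
```python
from h import *
d=cam('wrist','w2'); pickle.dump(d,open('w2.pkl','wb'))
```

```text
(no output)
```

View pics/w1.png

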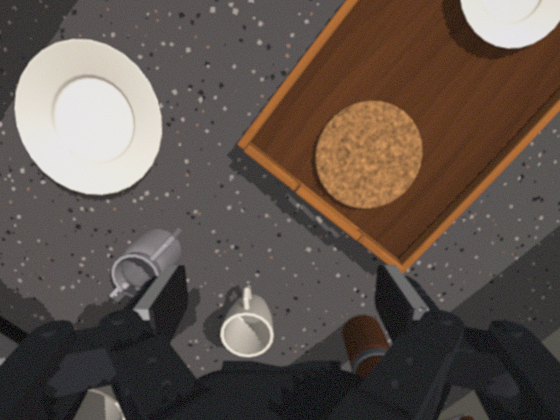

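View pics/w2.png

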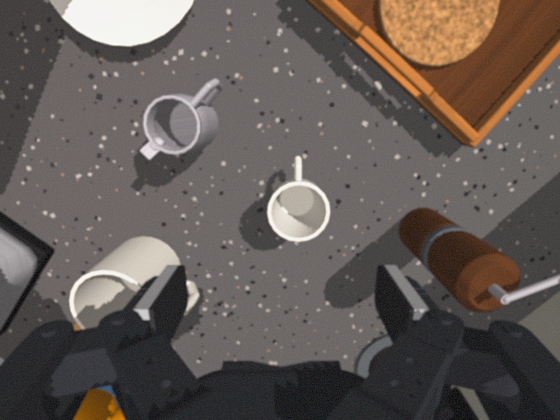

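Run:
```python
from h import *
A=pickle.load(open('w1.pkl','rb'));B=pickle.load(open('w2.pkl','rb'))
def blob(d,roi,fn):
    x0,y0,x1,y1=roi; im=d['color'][y0:y1,x0:x1]; hsv=cv2.cvtColor(im,cv2.COLOR_BGR2HSV).astype(int)
    m=fn(hsv[...,0],hsv[...,1],hsv[...,2]).astype(np.uint8)
    cs,_=cv2.findContours(m,cv2.RETR_EXTERNAL,cv2.CHAIN_APPROX_NONE)
    return max(cs,key=cv2.contourArea)+np.array([[x0,y0]])
w=lambda h,s,v:(s<50)&(v>150)
c=blob(B,(255,145,345,255),w); print('cupbb',cv2.boundingRect(c))
body=c[c[:,0,1]>190]; e=cv2.fitEllipse(body); print('cup rim B',e)
tip=c[c[:,0,1]<166].reshape(-1,2).mean(0); print('tip',tip)
P=onz(B,*e[0],.058); Q=onz(B,*tip,.045); print('cup',P,'handle az',np.degrees(np.arctan2(*(Q-P)[[1,0]])))
ca=blob(A,(215,280,280,362),w); ea=cv2.fitEllipse(ca[ca[:,0,1]>325]); print('cup A',ea,tri(A,ea[0],B,e[0]))
cork=lambda h,s,v:(s>60)&(v>110)&(h>8)
t=blob(A,(300,90,430,215),cork); et=cv2.fitEllipse(cv2.convexHull(t)); print('trivet',et,onz(A,*et[0],.016))
out=A['color'].copy();cv2.drawContours(out,[t],-1,(0,255,0),1);cv2.drawContours(out,[ca],-1,(0,0,255),1);cv2.imwrite('pics/o1.png',out)
out=B['color'].copy();cv2.drawContours(out,[c],-1,(0,0,255),1);cv2.imwrite('pics/o2.png',out)
print('corner A near-right', onz(A,239,143,.038),'far-right',onz(A,402,270,.038), 'B far',onz(B,474,144,.038))
j=(175,125)
print('jug rim', onz(B,175,124,.074),'h',onz(B,214,85,.068),'sp',onz(B,149,153,.070),tri(A,(137,273),B,(175,124)))
```

```text
cupbb (267, 155, 64, 90)
cup rim B ((298.3872985839844, 210.94969177246094), (60.930606842041016, 62.65017318725586), 74.90171813964844)
tip [297.69565217 159.86956522]
cup [ 0.58869336 -0.32989961  0.058     ] handle az 135.74613660691162
cup A ((246.68511962890625, 334.38189697265625), (43.91019058227539, 52.5710334777832), 94.43656921386719) (array([ 0.5889794 , -0.32999035,  0.05723485]), np.float64(0.00020306037073555206))
trivet ((368.9715576171875, 153.9276580810547), (104.37113189697266, 111.71575927734375), 40.76887130737305) [ 0.54215577 -0.08869892  0.016     ]
corner A near-right [ 0.43328578 -0.1785272   0.038     ] far-right [ 0.66515716 -0.15071627  0.038     ] B far [ 0.66905018 -0.15871098  0.038     ]
jug rim [ 0.45186652 -0.34790421  0.074     ] h [ 0.45358063 -0.30047863  0.068     ] sp [ 0.45043049 -0.38520803  0.07      ] (array([ 0.44990508, -0.34971819,  0.06787728]), np.float64(0.0014315114223965465))
```

View pics/o1.png

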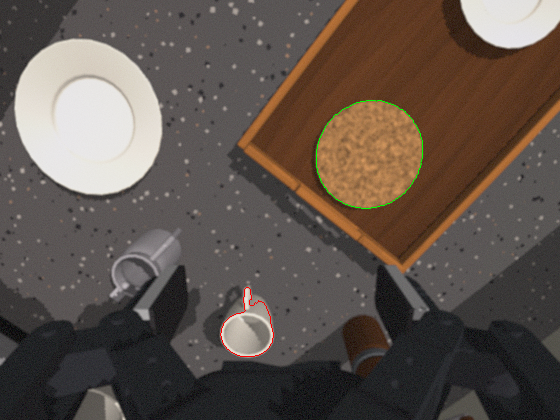

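drive_tool([
  [[0, 0, -0.01, 0.017, 0.017, 0.04, -1], [0, 0, -0.01, 0.017, 0.017, 0.08, -1], [0, 0, -0.01, 0.017, 0.017, 0.12, -1], [0, 0, -0.01, 0.017, 0.017, 0.15, -1], [0, 0, -0.01, 0.017, 0.017, 0.175, -1], [0, 0, -0.01, 0.017, 0.017, 0.19, -1], [0, 0, -0.01, 0.017, 0.017, 0.2, -1], [0, 0, -0.01, 0.017, 0.017, 0.2, -1]],
])

```text
time: 3.15
tcp_pos: [0.589, -0.3269, 0.0207]
tool_rot: [-0.001, 0.922, 0.388, -0.0]
wrist_force: [0.2, -0.7, 0.4]
grip_width: 0.0852
```

drive_tool([
  [[0, 0, 0, 0, 0, 0, 0.2], [0, 0, 0, 0, 0, 0, 0.2], [0, 0, 0, 0, 0, 0, 0.5], [0, 0, 0, 0, 0, 0, 0.5], [0, 0, 0, 0, 0, 0, 1], [0, 0, 0, 0, 0, 0, 1], [0, 0, 0, 0, 0, 0, 1]],
], force=30)

```text
time: 3.85
tcp_pos: [0.5905, -0.329, 0.0235]
tool_rot: [0.002, 0.922, 0.387, 0.001]
wrist_force: [-2.3, -0.8, 6.1]
grip_width: 0.061
```

```bash
python3 - <<'E'
from h import *
d=cam('wrist','w3'); print(status.observe()['grip_width'],status.observe()['wrist_force'])
E
python3 go.py 0.518 0.1277 0.2 45.7
```

```text
0.061372665686572465 [-1.85837827  0.23517943  6.20139123]
now [ 0.5904 -0.329   0.0235] az 45.6 t 3.9 w 0.0614 F [-1.86  0.24  6.2 ] J6 -1.48
rv [0.003, -0.0, -0.002] shift [0.276, -0.371, -0.178] rows 10.0
```

View pics/w3.png

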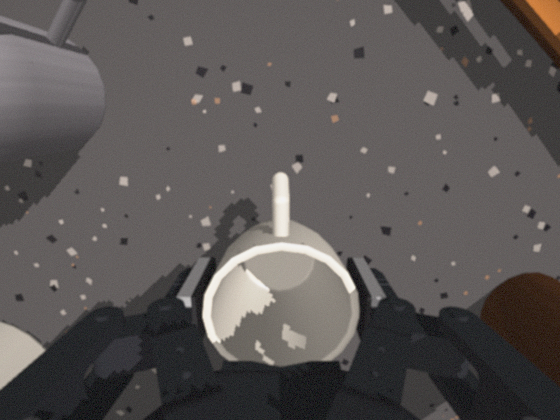

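drive_tool([
  [[0, 0, 0, 0, 0, -0.01, 1], [0, 0, 0, 0, 0, -0.03, 1], [0, 0, 0, 0, 0, -0.06, 1], [0, 0, 0, 0.02, -0.03, -0.09, 1], [0, 0, 0, 0.045, -0.06, -0.11, 1], [0, 0, 0, 0.07, -0.095, -0.12, 1], [0, 0, 0, 0.095, -0.13, -0.12, 1], [0, 0, 0, 0.12, -0.163, -0.12, 1]],
])

```text
time: 4.7
tcp_pos: [0.5566, -0.1265, 0.1426]
tool_rot: [0.001, 0.922, 0.387, 0.001]
wrist_force: [0.1, 0.6, -2.0]
grip_width: 0.061
```

drive_tool([
  [[0, 0, 0, 0.025, -0.033, 0, 1], [0, 0, 0, 0.05, -0.067, 0, 1], [0, 0, 0, 0.075, -0.1, 0, 1], [0, 0, 0, 0.1, -0.134, 0, 1], [0, 0, 0, 0.12, -0.16, 0, 1], [0, 0, 0, 0.13, -0.175, 0, 1], [0, 0, 0, 0.135, -0.18, 0, 1], [0, 0, 0, 0.135, -0.18, 0, 1]],
])

```text
time: 5.5
tcp_pos: [0.5228, 0.0949, 0.1417]
tool_rot: [0.0, 0.922, 0.388, 0.0]
wrist_force: [0.6, 0.0, -1.7]
grip_width: 0.0612
```

```bash
python3 - <<'E'
from h import *
d=cam('wrist','w4'); pickle.dump(d,open('w4.pkl','wb'))
E
python3 go.py 0.518 0.1277 0.0365 45.7
```

```text
now [0.523  0.094  0.1417] az 45.6 t 5.55 w 0.0608 F [ 0.7  -1.48 -0.88] J6 -0.84
rv [0.001, -0.0, -0.001] shift [0.021, -0.027, 0.105] rows 3.0
```

View pics/w4.png

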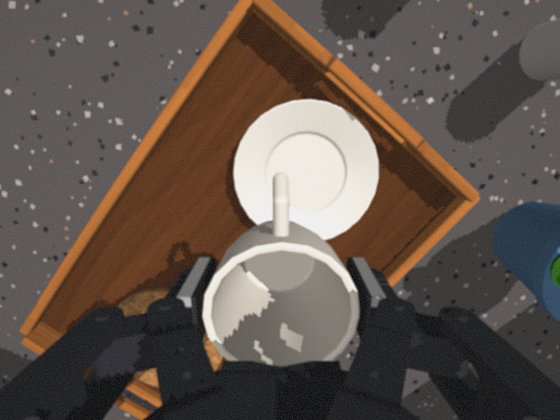

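Run:
```python
from h import *
B=pickle.load(open('w4.pkl','rb'))
im=B['color'];hsv=cv2.cvtColor(im,cv2.COLOR_BGR2HSV).astype(int)
m=((hsv[...,1]<50)&(hsv[...,2]>150)).astype(np.uint8); m2=m.copy(); m[178:]=0; m[:,:225]=0;m[:,390:]=0
cs,_=cv2.findContours(m,cv2.RETR_EXTERNAL,cv2.CHAIN_APPROX_NONE);c=max(cs,key=cv2.contourArea)
c=c[c[:,0,1]<172]; e=cv2.fitEllipse(c); print(e,onz(B,*e[0],.023))
# inner floor edge by eye
print('inner',onz(B,306,173,.013))
# cup rim: points on outer rim by eye
rim=np.array([[204,305],[212,275],[235,252],[281,243],[325,252],[350,278],[358,310]]);
r=np.array([onz(B,*p,.176)[:2] for p in rim.astype(float)])
A=np.c_[2*r,np.ones(len(r))]; s=np.linalg.lstsq(A,(r**2).sum(1),rcond=None)[0]; print('cup centre',s[:2],'R',np.sqrt(s[2]+s[0]**2+s[1]**2), status.observe()['tcp_pos'])
print('corner far-left',onz(B,476,197,.038),'near-left',onz(B,254,0,.038))
```

```text
((305.9579162597656, 171.66119384765625), (144.16343688964844, 145.8197784423828), 40.785919189453125) [0.51574391 0.1297369  0.023     ]
inner [0.51837639 0.12836953 0.013     ]
cup centre [0.52215923 0.09433123] R 0.030101953610693535 [0.52297459 0.09400542 0.1416627 ]
corner far-left [0.62334076 0.21503227 0.038     ] near-left [0.40224682 0.18625701 0.038     ]
```

drive_tool([
  [[0, 0, 0, 0.021, -0.027, 0.02, 1], [0, 0, 0, 0.021, -0.027, 0.05, 1], [0, 0, 0, 0.021, -0.027, 0.075, 1], [0, 0, 0, 0.021, -0.027, 0.09, 1], [0, 0, 0, 0.021, -0.027, 0.096, 1], [0, 0, 0, 0.021, -0.027, 0.1, 1], [0, 0, 0, 0.021, -0.027, 0.102, 1], [0, 0, 0, 0.021, -0.027, 0.102, 1]],
])

```text
time: 6.35
tcp_pos: [0.5187, 0.1279, 0.0399]
tool_rot: [0.0, 0.922, 0.387, 0.001]
wrist_force: [-0.4, 0.8, -0.6]
grip_width: 0.0609
```

```bash
python3 go.py 0.518 0.1277 0.0365 45.7
```

```text
now [0.5187 0.1279 0.0399] az 45.6 t 6.35 w 0.0609 F [-0.37  0.79 -0.63] J6 -0.78
rv [0.001, -0.001, -0.002] shift [-0.001, -0.0, 0.003] rows 1.0
```

drive_tool([
  [[0, 0, 0, 0, 0, 0.001, 1], [0, 0, 0, 0, 0, 0.002, 1], [0, 0, 0, 0, 0, 0.003, 1], [0, 0, 0, 0, 0, 0.003, 1]],
])

```text
time: 6.75
tcp_pos: [0.5184, 0.1282, 0.0366]
tool_rot: [0.0, 0.922, 0.388, 0.0]
wrist_force: [-1.2, 0.6, 0.1]
grip_width: 0.0607
```

drive_tool([
  [[0, 0, 0, 0, 0, 0.001, 1], [0, 0, 0, 0, 0, 0.001, 1]],
])

```text
time: 6.95
tcp_pos: [0.5187, 0.128, 0.0365]
tool_rot: [0.0, 0.922, 0.388, 0.0]
wrist_force: [-3.4, -1.0, 9.2]
grip_width: 0.0611
```

```bash
python3 go.py 0.518 0.1277 0.0365 45.7
python3 - <<'E'
from h import *
cam('side','s5')
im=cv2.imread('pics/s5.png');cv2.imwrite('pics/s5c.png',cv2.resize(im[140:240,190:330],None,fx=5,fy=5,interpolation=2))
E
```

```text
now [0.5187 0.128  0.0365] az 45.6 t 6.95 w 0.0611 F [-3.45 -1.03  9.17] J6 -0.78
rv [0.001, -0.0, -0.001] shift [-0.001, -0.0, -0.0] rows 1.0
```

View pics/s5c.png

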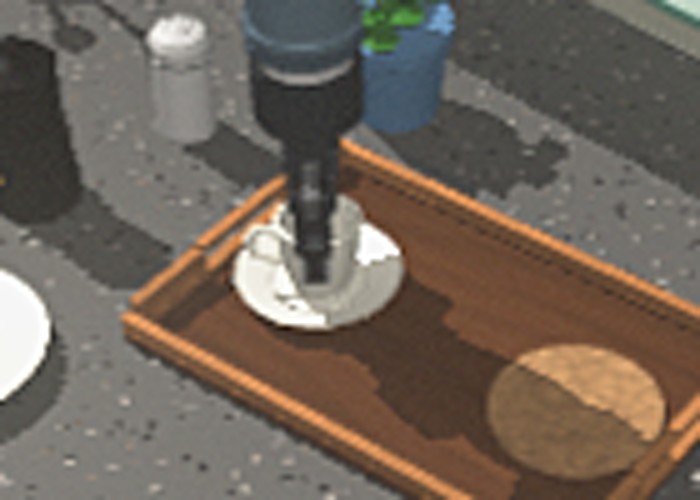

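drive_tool([
  [[0, 0, 0, 0, 0, 0, 0], [0, 0, 0, 0, 0, 0, -0.5], [0, 0, 0, 0, 0, 0, -0.8], [0, 0, 0, 0, 0, 0, -1], [0, 0, 0, 0, 0, 0, -1], [0, 0, 0, 0, 0, -0.02, -1], [0, 0, 0, 0, 0, -0.05, -1], [0, 0, 0, 0, 0, -0.09, -1]],
])

```text
time: 7.8
tcp_pos: [0.5163, 0.1281, 0.1244]
tool_rot: [-0.001, 0.922, 0.388, -0.002]
wrist_force: [0.9, -0.2, 0.7]
grip_width: 0.0853
```

```bash
python3 go.py 0.447 0.33 0.28 0
python3 - <<'E'
from h import *
d=cam('wrist','w6')
E
```

```text
now [0.5163 0.1281 0.1244] az 45.6 t 7.8 w 0.0853 F [ 0.94 -0.18  0.7 ] J6 -0.78
rv [-0.002, 0.004, 0.796] shift [0.095, -0.191, -0.155] rows 6.0
```

View pics/w6.png

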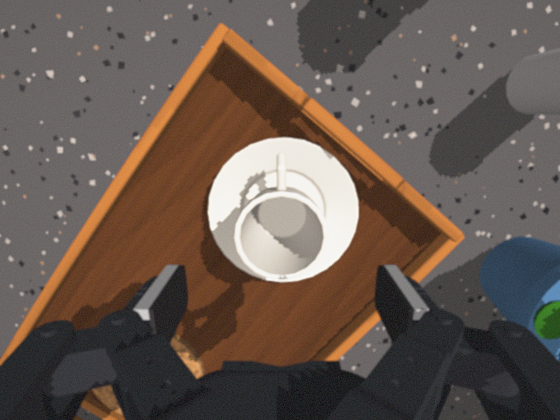

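drive_tool([
  [[0, 0, 0.15, 0, 0, -0.05, -1], [0, 0, 0.3, 0.02, -0.03, -0.09, -1], [0, 0, 0.45, 0.04, -0.06, -0.13, -1], [0, 0, 0.6, 0.06, -0.1, -0.155, -1], [0, 0, 0.75, 0.075, -0.13, -0.155, -1], [0, 0, 0.796, 0.085, -0.15, -0.155, -1], [0, 0, 0.796, 0.085, -0.15, -0.155, -1]],
])

```text
time: 8.55
tcp_pos: [0.4691, 0.2966, 0.2806]
tool_rot: [-0.001, 1.0, 0.001, 0.0]
wrist_force: [-0.7, 0.3, -0.8]
grip_width: 0.0859
```

```bash
python3 go.py 0.447 0.36 0.28 0
python3 - <<'E'
from h import *
d=cam('wrist','w7'); pickle.dump(d,open('w7.pkl','wb'))
E
```

```text
now [0.4691 0.2966 0.2806] az 0.2 t 8.55 w 0.0859 F [-0.68  0.26 -0.8 ] J6 0.35
rv [-0.001, -0.001, 0.003] shift [-0.022, -0.063, 0.001] rows 2.0
```

View pics/w7.png

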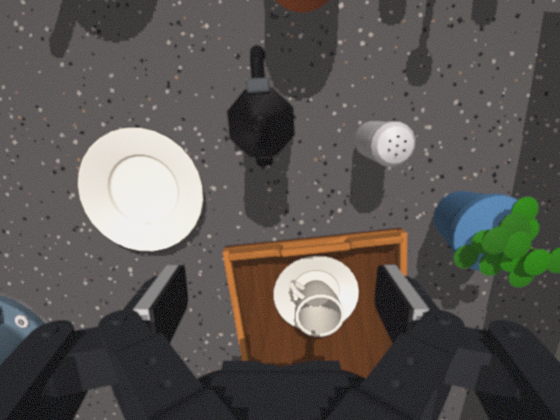

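Nice view: moka (262,120) with its handle up to (258,50), shaker lid (393,143), cup in the saucer (318,300). On to a second vantage.

drive_tool([
  [[0, 0, 0, -0.01, -0.03, 0, -1], [0, 0, 0, -0.022, -0.063, 0, -1], [0, 0, 0, -0.022, -0.063, 0, -1]],
])

```text
time: 8.9
tcp_pos: [0.4475, 0.3585, 0.2797]
tool_rot: [-0.0, 1.0, 0.002, -0.001]
wrist_force: [0.0, 0.3, -0.2]
grip_width: 0.0854
```

```bash
python3 go.py 0.447 0.36 0.28 0
python3 - <<'E'
from h import *
d=cam('wrist','w8'); pickle.dump(d,open('w8.pkl','wb'))
im=d['color'];cv2.imwrite('pics/w8b.png',cv2.resize(np.clip(im[100:330,180:400].astype(int)*3,0,255).astype(np.uint8),None,fx=2.5,fy=2.5))
im=cv2.imread('pics/w7.png');cv2.imwrite('pics/w7b.png',cv2.resize(np.clip(im[30:180,200:430].astype(int)*2,0,255).astype(np.uint8),None,fx=3,fy=3))
E
```

```text
now [0.4475 0.3585 0.2797] az 0.2 t 8.9 w 0.0854 F [ 0.04  0.33 -0.21] J6 0.46
rv [-0.001, 0.001, 0.003] shift [-0.0, -0.001, -0.0] rows 1.0
```

View pics/w8b.png

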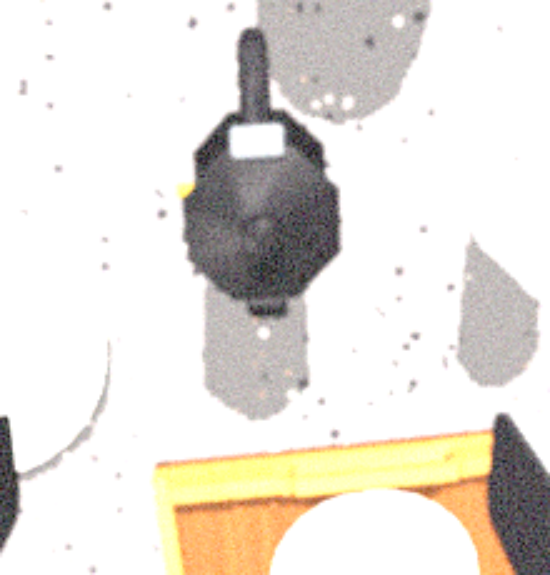

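View pics/w7b.png

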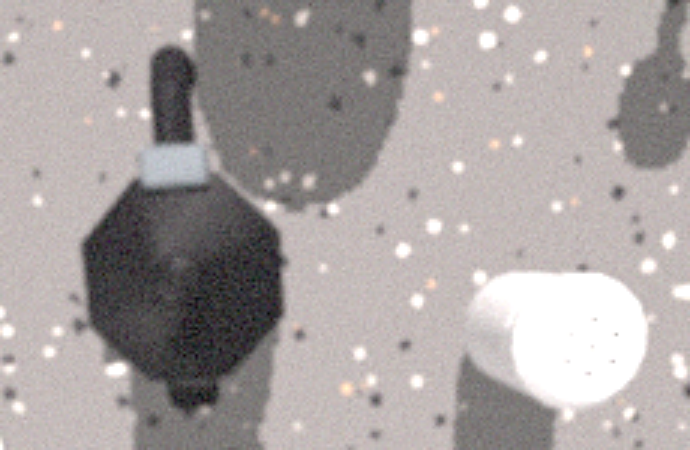

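Run:
```python
from h import *
A=pickle.load(open('w7.pkl','rb'));B=pickle.load(open('w8.pkl','rb'))
b=lambda x,y:(180+x/2.5-.3,100+y/2.5-.3); a=lambda x,y:(200+x/3-.3,30+y/3-.3)
for n,p,q in [('knob',(178,262),(258,228)),('hinge',(174,165),(257,140)),('tip',(172,62),(252,45)),('spout',(193,392),(267,300))]:
    print(n,tri(A,a(*p),B,b(*q)))
# octagon lid centre
print('oct B',onz(B,*b(263,205),.122),'oct A',onz(A,*a(183,278),.122))
t=onz(B,*b(252,45),.115);h=onz(B,*b(257,140),.122);s=onz(B,*b(267,303),.115)
print(t,h,s); v=t-s; print('handle az',np.degrees(np.arctan2(v[1],v[0])), s+v*42/117)
print('shaker lid A',onz(A,*a(580,338),.09)); 
c=(hsv:=cv2.cvtColor(A['color'],cv2.COLOR_BGR2HSV).astype(int))
m=((c[...,1]<40)&(c[...,2]>165)).astype(np.uint8); m[:,:355]=0;m[:115]=0;m[170:]=0;m[:,420:]=0
cs,_=cv2.findContours(m,cv2.RETR_EXTERNAL,2);e=cv2.fitEllipse(cv2.convexHull(max(cs,key=cv2.contourArea)));print(e,onz(A,*e[0],.088))
```

```text
knob (array([0.44883999, 0.36823624, 0.14688031]), np.float64(0.001943693973261179))
hinge (array([0.4475266 , 0.3959028 , 0.12399429]), np.float64(2.844108547672228e-05))
tip (array([0.4453933 , 0.42954185, 0.09279716]), np.float64(0.0003436840206664486))
spout (array([0.45171931, 0.32710861, 0.10339745]), np.float64(0.0008435403057891306))
oct B [0.44993632 0.37117145 0.122     ] oct A [0.4496138  0.36380844 0.122     ]
[0.44558765 0.42969244 0.115     ] [0.4475501  0.39567284 0.122     ] [0.45190278 0.32977206 0.115     ]
handle az 93.61637665025452 [0.44963581 0.36564092 0.115     ]
shaker lid A [0.58281257 0.34428703 0.09      ]
((393.36431884765625, 141.43414306640625), (40.79890823364258, 41.1003532409668), 36.56422424316406) [0.5837603  0.34508706 0.088     ]
```

drive_tool([
  [[0, 0, -0.058, 0.0015, -0.0075, 0.03, -1], [0, 0, -0.058, 0.0015, -0.0075, 0.07, -1], [0, 0, -0.058, 0.0015, -0.0075, 0.11, -1], [0, 0, -0.058, 0.0015, -0.0075, 0.145, -1], [0, 0, -0.058, 0.0015, -0.0075, 0.17, -1], [0, 0, -0.058, 0.0015, -0.0075, 0.187, -1], [0, 0, -0.058, 0.0015, -0.0075, 0.197, -1], [0, 0, -0.058, 0.0015, -0.0075, 0.197, -1]],
])

```text
time: 9.75
tcp_pos: [0.4496, 0.3626, 0.0817]
tool_rot: [0.001, 1.0, 0.028, -0.001]
wrist_force: [-0.2, 0.4, -0.9]
grip_width: 0.0857
```

drive_tool([
  [[0, 0, 0, 0, 0, 0, 0.2], [0, 0, 0, 0, 0, 0, 0.2], [0, 0, 0, 0, 0, 0, 0.5], [0, 0, 0, 0, 0, 0, 0.5], [0, 0, 0, 0, 0, 0, 1], [0, 0, 0, 0, 0, 0, 1], [0, 0, 0, 0, 0, 0, 1]],
], force=40)

```text
time: 10.45
tcp_pos: [0.4509, 0.3648, 0.0849]
tool_rot: [-0.0, 1.0, 0.029, 0.001]
wrist_force: [-0.4, -1.9, 6.2]
grip_width: 0.0571
```

```bash
python3 go.py 0.5422 -0.09 0.2 96
python3 - <<'E'
from h import *
d=cam('wrist','w9')
E
```

```text
now [0.4509 0.3648 0.0849] az 3.3 t 10.45 w 0.0571 F [-0.44 -1.91  6.17] J6 0.42
rv [0.002, -0.003, -1.617] shift [0.065, 0.459, -0.115] rows 11.0
```

View pics/w9.png

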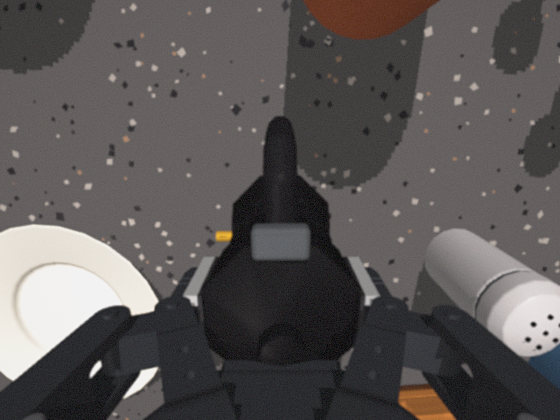

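drive_tool([
  [[0, 0, 0, 0, 0, -0.01, 1], [0, 0, 0, 0, 0, -0.03, 1], [0, 0, 0, 0, 0.01, -0.06, 1], [0, 0, -0.1, 0.005, 0.03, -0.09, 1], [0, 0, -0.2, 0.01, 0.06, -0.11, 1], [0, 0, -0.32, 0.015, 0.095, -0.12, 1], [0, 0, -0.44, 0.02, 0.13, -0.125, 1], [0, 0, -0.56, 0.025, 0.165, -0.125, 1]],
])

```text
time: 11.3
tcp_pos: [0.4845, 0.2001, 0.2096]
tool_rot: [0.0, 0.952, 0.307, 0.001]
wrist_force: [1.0, -0.0, -3.1]
grip_width: 0.0568
```

```bash
python3 go.py 0.5422 -0.09 0.21 96
```

```text
now [0.4845 0.2001 0.2096] az 35.7 t 11.3 w 0.0568 F [ 1.05 -0.04 -3.15] J6 -0.46
rv [0.001, -0.001, -1.052] shift [-0.123, 0.269, -0.0] rows 8.0
```

drive_tool([
  [[0, 0, -0.12, -0.015, 0.033, 0, 1], [0, 0, -0.25, -0.03, 0.067, 0, 1], [0, 0, -0.38, -0.048, 0.105, 0, 1], [0, 0, -0.51, -0.065, 0.143, 0, 1], [0, 0, -0.65, -0.082, 0.18, 0, 1], [0, 0, -0.79, -0.1, 0.22, 0, 1], [0, 0, -0.92, -0.113, 0.248, 0, 1], [0, 0, -1.052, -0.12, 0.262, 0, 1]],
])

```text
time: 12.1
tcp_pos: [0.5383, -0.0846, 0.2083]
tool_rot: [0.0, 0.67, 0.742, -0.0]
wrist_force: [0.0, -0.4, -3.6]
grip_width: 0.0569
```

drive_tool([
  [[0, 0, 0, 0, 0, 0, 1], [0, 0, 0, 0, 0, 0, 1]],
])

```text
time: 12.3
tcp_pos: [0.5379, -0.0816, 0.2081]
tool_rot: [-0.001, 0.672, 0.74, 0.0]
wrist_force: [-1.0, 0.5, -3.5]
grip_width: 0.0573
```

```bash
python3 go.py 0.5422 -0.09 0.1009 96;  python3 - <<'E'
from h import *
d=cam('wrist','w10'); pickle.dump(d,open('w10.pkl','wb'))
d=cam('top','t10')
im=d['color'];cv2.imwrite('pics/t10c.png',cv2.resize(im[120:260,200:360],None,fx=4,fy=4,interpolation=2))
E
```

```text
now [ 0.5379 -0.0816  0.2081] az 95.5 t 12.3 w 0.0573 F [-0.98  0.52 -3.46] J6 -2.04
rv [-0.001, -0.001, -0.009] shift [-0.009, 0.004, 0.107] rows 3.0
```

View pics/w10.png

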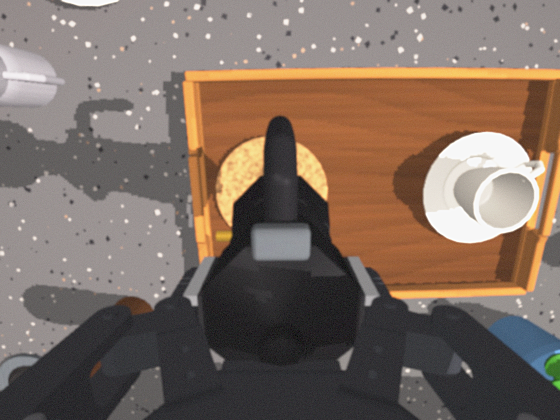

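View pics/t10c.png

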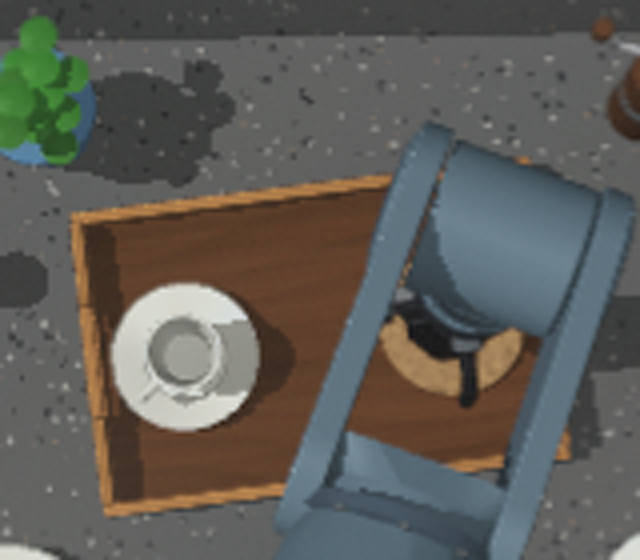

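drive_tool([
  [[0, 0, -0.01, -0.009, 0.004, 0.02, 1], [0, 0, -0.01, -0.009, 0.004, 0.05, 1], [0, 0, -0.01, -0.009, 0.004, 0.075, 1], [0, 0, -0.01, -0.009, 0.004, 0.09, 1], [0, 0, -0.01, -0.009, 0.004, 0.098, 1], [0, 0, -0.01, -0.009, 0.004, 0.102, 1], [0, 0, -0.01, -0.009, 0.004, 0.104, 1], [0, 0, -0.01, -0.009, 0.004, 0.104, 1]],
])

```text
time: 13.2
tcp_pos: [0.5439, -0.0907, 0.1051]
tool_rot: [0.001, 0.667, 0.745, 0.0]
wrist_force: [-0.4, 0.5, -4.1]
grip_width: 0.0571
```

drive_tool([
  [[0, 0, 0, 0, 0, 0.001, 1], [0, 0, 0, 0, 0, 0.002, 1], [0, 0, 0, 0, 0, 0.002, 1]],
])

```text
time: 13.5
tcp_pos: [0.5434, -0.0906, 0.1025]
tool_rot: [0.0, 0.668, 0.745, 0.0]
wrist_force: [0.4, -0.1, -4.1]
grip_width: 0.0572
```

drive_tool([
  [[0, 0, 0, 0, 0, 0.001, 1], [0, 0, 0, 0, 0, 0.002, 1], [0, 0, 0, 0, 0, 0.002, 1]],
])

```text
time: 13.8
tcp_pos: [0.5436, -0.0907, 0.101]
tool_rot: [0.0, 0.667, 0.745, 0.0]
wrist_force: [-1.0, 1.3, 2.7]
grip_width: 0.057
```

Contact at the expected height (0.101). Release and rise.

drive_tool([
  [[0, 0, 0, 0, 0, 0, 0], [0, 0, 0, 0, 0, 0, -0.5], [0, 0, 0, 0, 0, 0, -0.8], [0, 0, 0, 0, 0, 0, -1], [0, 0, 0, 0, 0, 0, -1], [0, 0, 0, 0, 0, -0.02, -1], [0, 0, 0, 0, 0, -0.06, -1], [0, 0, 0, 0, 0, -0.1, -1]],
])

```text
time: 14.6
tcp_pos: [0.5425, -0.0903, 0.2005]
tool_rot: [-0.001, 0.667, 0.745, -0.0]
wrist_force: [0.0, -0.3, 0.3]
grip_width: 0.0855
```

```bash
python3 go.py 0.575 0.33 0.24 60;  python3 - <<'E'
from h import *
d=cam('wrist','w11'); pickle.dump(d,open('w11.pkl','wb'))
E
```

```text
now [ 0.5425 -0.0903  0.2005] az 96.3 t 14.6 w 0.0855 F [ 0.02 -0.3   0.29] J6 -2.06
rv [-0.002, -0.0, 0.633] shift [0.414, 0.078, -0.039] rows 9.0
```

View pics/w11.png

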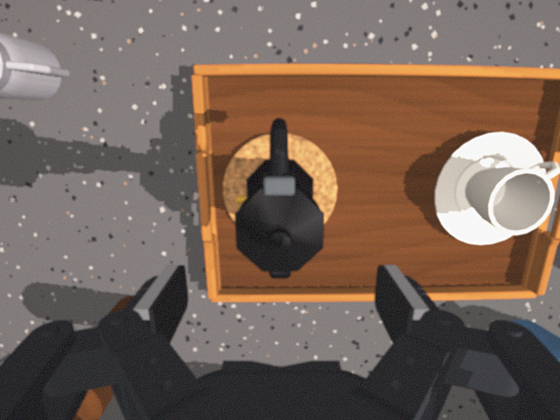

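drive_tool([
  [[0, 0, 0.08, 0.04, 0.008, -0.03, -1], [0, 0, 0.16, 0.085, 0.016, -0.04, -1], [0, 0, 0.24, 0.13, 0.025, -0.04, -1], [0, 0, 0.32, 0.18, 0.034, -0.04, -1], [0, 0, 0.4, 0.23, 0.043, -0.04, -1], [0, 0, 0.48, 0.28, 0.052, -0.04, -1], [0, 0, 0.55, 0.33, 0.061, -0.04, -1], [0, 0, 0.633, 0.37, 0.07, -0.04, -1]],
])

```text
time: 15.45
tcp_pos: [0.5721, 0.2875, 0.2401]
tool_rot: [-0.0, 0.867, 0.499, 0.0]
wrist_force: [0.5, -1.1, -0.8]
grip_width: 0.0858
```

```bash
python3 go.py 0.575 0.34 0.24 60;  python3 - <<'E'
from h import *
d=cam('wrist','w12'); pickle.dump(d,open('w12.pkl','wb'))
E
```

```text
now [0.5721 0.2875 0.2401] az 59.9 t 15.45 w 0.0858 F [ 0.46 -1.11 -0.77] J6 -0.76
rv [0.0, -0.0, -0.002] shift [0.047, -0.024, 0.0] rows 2.0
```

View pics/w12.png

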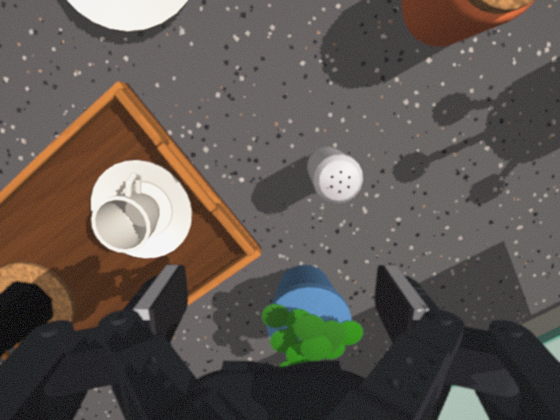

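Run:
```python
from h import *
A=pickle.load(open('w7.pkl','rb'));B=pickle.load(open('w12.pkl','rb'))
def lid(d,x0,y0,x1,y1):
    c=cv2.cvtColor(d['color'],cv2.COLOR_BGR2HSV).astype(int); m=((c[...,1]<40)&(c[...,2]>165)).astype(np.uint8)
    k=np.zeros_like(m);k[y0:y1,x0:x1]=1; m*=k
    cs,_=cv2.findContours(m,cv2.RETR_EXTERNAL,2);return cv2.fitEllipse(cv2.convexHull(max(cs,key=cv2.contourArea)))
a=lid(A,355,115,420,170);b=lid(B,305,140,370,210);print(a,b,onz(B,*b[0],.09),tri(A,a[0],B,b[0]))
```

```text
((393.36431884765625, 141.43414306640625), (40.79890823364258, 41.1003532409668), 36.56422424316406) ((339.7939758300781, 176.97711181640625), (44.74003982543945, 46.690853118896484), 2.2842044830322266) [0.58259502 0.34405785 0.09      ] (array([0.58418351, 0.34464588, 0.08548232]), np.float64(0.0010086705650434258))
```

drive_tool([
  [[0, 0, 0, 0.03, -0.01, 0.01, -1], [0, 0, 0, 0.055, -0.019, 0.03, -1], [0, 0, 0, 0.055, -0.019, 0.065, -1], [0, 0, 0, 0.055, -0.019, 0.105, -1], [0, 0, 0, 0.055, -0.019, 0.145, -1], [0, 0, 0, 0.055, -0.019, 0.175, -1], [0, 0, 0, 0.055, -0.019, 0.195, -1], [0, 0, 0, 0.055, -0.019, 0.203, -1]],
])

```text
time: 16.3
tcp_pos: [0.5816, 0.3412, 0.0338]
tool_rot: [-0.0, 0.866, 0.5, -0.002]
wrist_force: [0.6, -0.2, 0.5]
grip_width: 0.0853
```

drive_tool([
  [[0, 0, 0, 0, 0, 0, 0], [0, 0, 0, 0, 0, 0, 0.2], [0, 0, 0, 0, 0, 0, 0.4], [0, 0, 0, 0, 0, 0, 0.6], [0, 0, 0, 0, 0, 0, 1], [0, 0, 0, 0, 0, 0, 1], [0, 0, 0, 0, 0, 0, 1], [0, 0, 0, 0, 0, 0, 1]],
], force=35)

```text
time: 17.1
tcp_pos: [0.585, 0.3425, 0.0394]
tool_rot: [0.0, 0.866, 0.5, 0.002]
wrist_force: [-1.1, -1.3, 6.0]
grip_width: 0.0457
```

```bash
python3 go.py 0.482 0.014 0.17 60;  python3 - <<'E'
from h import *
d=cam('wrist','w13'); pickle.dump(d,open('w13.pkl','wb'))
E
```

```text
now [0.585  0.3425 0.0394] az 60.0 t 17.1 w 0.0457 F [-1.12 -1.35  6.04] J6 -0.69
rv [0.002, -0.003, -0.0] shift [-0.336, 0.075, -0.131] rows 8.0
```

View pics/w13.png

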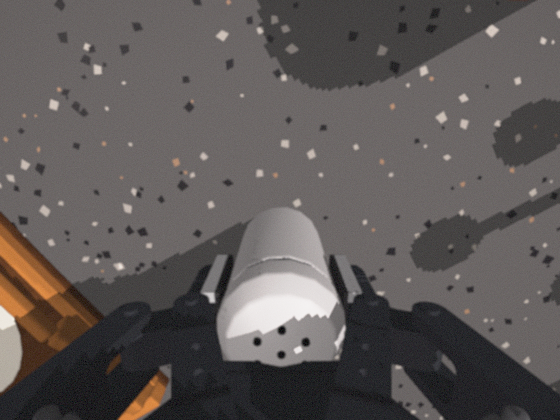

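drive_tool([
  [[0, 0, 0, 0, 0, -0.01, 1], [0, 0, 0, 0, 0, -0.03, 1], [0, 0, 0, 0, 0, -0.06, 1], [0, 0, 0, -0.015, 0.003, -0.095, 1], [0, 0, 0, -0.04, 0.01, -0.12, 1], [0, 0, 0, -0.075, 0.018, -0.135, 1], [0, 0, 0, -0.115, 0.027, -0.135, 1], [0, 0, 0, -0.155, 0.036, -0.135, 1]],
])

```text
time: 17.95
tcp_pos: [0.5368, 0.1888, 0.1735]
tool_rot: [0.0, 0.866, 0.5, 0.001]
wrist_force: [0.7, -1.3, -2.6]
grip_width: 0.0458
```

drive_tool([
  [[0, 0, 0, -0.04, 0.009, 0, 1], [0, 0, 0, -0.08, 0.018, 0, 1], [0, 0, 0, -0.115, 0.026, 0, 1], [0, 0, 0, -0.145, 0.033, 0, 1], [0, 0, 0, -0.165, 0.038, 0, 1], [0, 0, 0, -0.178, 0.041, 0, 1], [0, 0, 0, -0.178, 0.041, 0, 1]],
])

```text
time: 18.65
tcp_pos: [0.4834, 0.0141, 0.1726]
tool_rot: [0.0, 0.867, 0.499, 0.0]
wrist_force: [-0.3, 0.2, -1.8]
grip_width: 0.0458
```

```bash
python3 go.py 0.4833 0.013 0.0474 60;  python3 - <<'E'
from h import *
d=cam('wrist','w14'); pickle.dump(d,open('w14.pkl','wb'))
E
```

```text
now [0.4834 0.0141 0.1726] az 59.9 t 18.65 w 0.0458 F [-0.27  0.23 -1.75] J6 -1.26
rv [0.0, -0.0, -0.002] shift [-0.001, 0.0, 0.125] rows 3.0
```

View pics/w14.png

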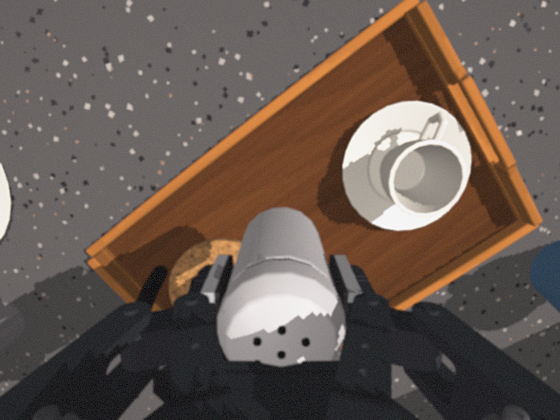

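drive_tool([
  [[0, 0, 0, -0.001, 0, 0.025, 1], [0, 0, 0, -0.001, 0, 0.06, 1], [0, 0, 0, -0.001, 0, 0.09, 1], [0, 0, 0, -0.001, 0, 0.108, 1], [0, 0, 0, -0.001, 0, 0.117, 1], [0, 0, 0, -0.001, 0, 0.121, 1], [0, 0, 0, -0.001, 0, 0.123, 1], [0, 0, 0, -0.001, 0, 0.123, 1]],
])

```text
time: 19.5
tcp_pos: [0.484, 0.0144, 0.05]
tool_rot: [0.0, 0.866, 0.5, 0.001]
wrist_force: [-0.2, 0.4, -1.4]
grip_width: 0.0452
```

drive_tool([
  [[0, 0, 0, 0, 0, 0.001, 1], [0, 0, 0, 0, 0, 0.002, 1], [0, 0, 0, 0, 0, 0.002, 1]],
])

```text
time: 19.8
tcp_pos: [0.4834, 0.0142, 0.0476]
tool_rot: [0.0, 0.866, 0.5, 0.0]
wrist_force: [-0.7, -0.0, -1.0]
grip_width: 0.0456
```

drive_tool([
  [[0, 0, 0, 0, 0, 0.001, 1], [0, 0, 0, 0, 0, 0.001, 1], [0, 0, 0, 0, 0, 0.001, 1]],
])

```text
time: 20.1
tcp_pos: [0.4836, 0.0141, 0.0474]
tool_rot: [0.0, 0.866, 0.5, 0.0]
wrist_force: [-3.8, -0.4, 8.1]
grip_width: 0.0455
```

Contact. Release and rise.

drive_tool([
  [[0, 0, 0, 0, 0, 0, 0.2], [0, 0, 0, 0, 0, 0, 0], [0, 0, 0, 0, 0, 0, -0.3], [0, 0, 0, 0, 0, 0, -0.5], [0, 0, 0, 0, 0, 0, -0.5], [0, 0, 0, 0, 0, -0.03, -0.5], [0, 0, 0, 0, 0, -0.07, -0.5], [0, 0, 0, 0, 0, -0.12, -0.5]],
])

```text
time: 20.9
tcp_pos: [0.4815, 0.0146, 0.1659]
tool_rot: [-0.001, 0.866, 0.5, -0.002]
wrist_force: [1.3, -2.0, -0.2]
grip_width: 0.064
```

```bash
python3 go.py 0.45 -0.35 0.23 0;  python3 - <<'E'
from h import *
d=cam('wrist','w15'); pickle.dump(d,open('w15.pkl','wb'))
d=cam('side','s15')
im=d['color'];cv2.imwrite('pics/s15c.png',cv2.resize(im[140:260,190:350],None,fx=4,fy=4,interpolation=2))
E
```

```text
now [0.4815 0.0146 0.1659] az 60.0 t 20.9 w 0.064 F [ 1.29 -1.96 -0.16] J6 -1.26
rv [-0.003, 0.003, 1.047] shift [-0.332, 0.155, -0.064] rows 8.0
```

View pics/w15.png

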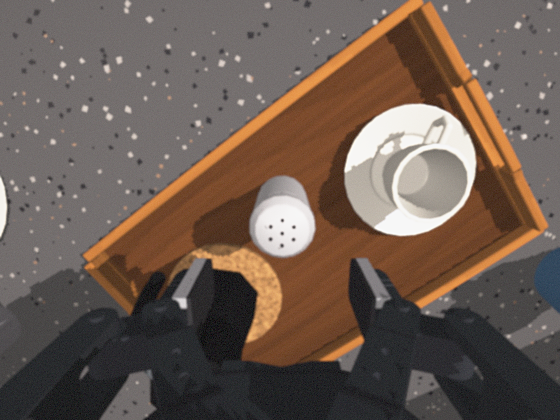

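View pics/s15c.png

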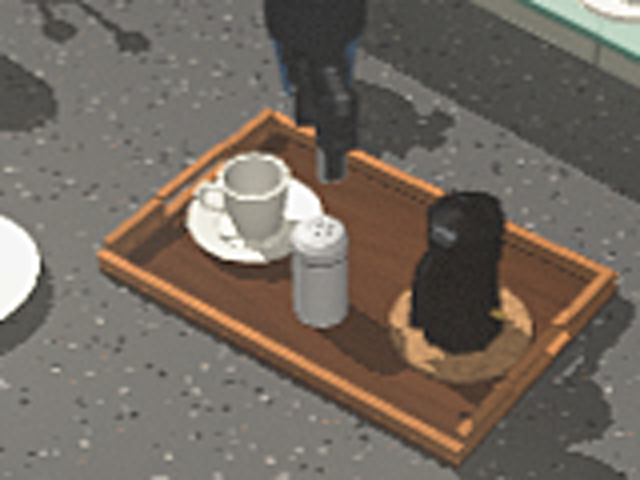

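drive_tool([
  [[0, 0, 0.05, 0, 0, -0.045, -0.5], [0, 0, 0.18, -0.03, 0.015, -0.064, -0.7], [0, 0, 0.32, -0.07, 0.033, -0.064, -1], [0, 0, 0.46, -0.115, 0.054, -0.064, -1], [0, 0, 0.6, -0.16, 0.075, -0.064, -1], [0, 0, 0.74, -0.205, 0.096, -0.064, -1], [0, 0, 0.88, -0.25, 0.117, -0.064, -1], [0, 0, 1.0, -0.29, 0.135, -0.064, -1]],
])

```text
time: 21.8
tcp_pos: [0.4544, -0.3068, 0.2298]
tool_rot: [0.0, 1.0, 0.02, 0.0]
wrist_force: [0.2, 0.2, 1.3]
grip_width: 0.0856
```

```bash
python3 go.py 0.45 -0.349 0.2 -2;  python3 - <<'E'
from h import *
d=cam('wrist','w16'); pickle.dump(d,open('w16.pkl','wb'))
E
```

```text
now [ 0.4544 -0.3068  0.2298] az 2.3 t 21.8 w 0.0856 F [0.24 0.16 1.33] J6 -0.85
rv [0.0, -0.0, 0.075] shift [-0.006, 0.042, 0.03] rows 2.0
```

View pics/w16.png

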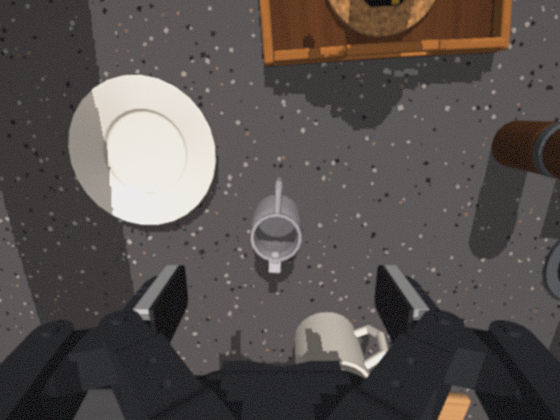

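Run:
```python
from h import *
A=pickle.load(open('w16.pkl','rb'));B=pickle.load(open('w2.pkl','rb'))
im=A['color'];cv2.imwrite('pics/w16c.png',cv2.resize(im[170:290,220:340],None,fx=5,fy=5,interpolation=2))
p=onz(A,276,238,.074);h=onz(A,279,183,.068);s=onz(A,274,269,.072);print(p,h,s,tri(A,(276,238),B,(175,124)))
v=h-s;print(np.degrees(np.arctan2(v[1],v[0])),s+v*38/94)
```

```text
[ 0.45020923 -0.35075272  0.074     ] [ 0.45103519 -0.29643143  0.068     ] [ 0.44939023 -0.3857849   0.072     ] (array([ 0.45106912, -0.3490491 ,  0.07477226]), np.float64(0.003127588554922002))
88.94532264268298 [ 0.45005521 -0.34966328  0.07038298]
```

View pics/w16c.png

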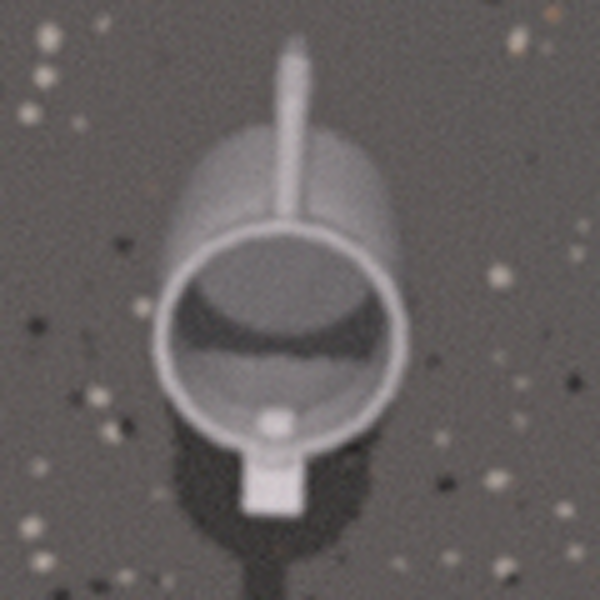

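drive_tool([
  [[0, 0, 0.058, -0.006, 0.03, 0.02, -1], [0, 0, 0.058, -0.006, 0.043, 0.05, -1], [0, 0, 0.058, -0.006, 0.043, 0.09, -1], [0, 0, 0.058, -0.006, 0.043, 0.13, -1], [0, 0, 0.058, -0.006, 0.043, 0.165, -1], [0, 0, 0.058, -0.006, 0.043, 0.19, -1], [0, 0, 0.058, -0.006, 0.043, 0.207, -1], [0, 0, 0.058, -0.006, 0.043, 0.214, -1]],
])

```text
time: 22.65
tcp_pos: [0.4499, -0.346, 0.0136]
tool_rot: [-0.002, 1.0, -0.005, -0.001]
wrist_force: [-0.7, -0.6, 0.4]
grip_width: 0.0856
```

drive_tool([
  [[0, 0, 0, 0, 0, 0, 0], [0, 0, 0, 0, 0, 0, 0.2], [0, 0, 0, 0, 0, 0, 0.4], [0, 0, 0, 0, 0, 0, 0.6], [0, 0, 0, 0, 0, 0, 1], [0, 0, 0, 0, 0, 0, 1], [0, 0, 0, 0, 0, 0, 1]],
], force=30)

```text
time: 23.35
tcp_pos: [0.4517, -0.3483, 0.0174]
tool_rot: [0.001, 1.0, -0.005, 0.001]
wrist_force: [-0.7, 1.1, 6.0]
grip_width: 0.0562
```

```bash
python3 go.py 0.583 0.024 0.20 6;  python3 - <<'E'
from h import *
d=cam('wrist','w17')
E
```

```text
now [ 0.4517 -0.3483  0.0174] az -0.6 t 23.35 w 0.0562 F [-0.74  1.08  5.99] J6 -0.85
rv [0.002, -0.001, -0.116] shift [0.127, -0.373, -0.183] rows 9.0
```

View pics/w17.png

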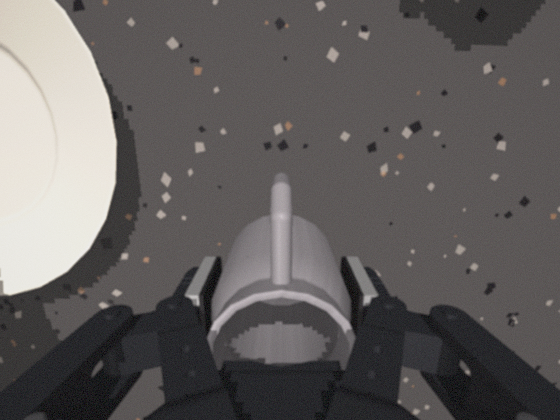

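drive_tool([
  [[0, 0, 0, 0, 0, -0.01, 1], [0, 0, 0, 0, 0, -0.03, 1], [0, 0, 0, 0, 0, -0.065, 1], [0, 0, 0, 0, 0, -0.105, 1], [0, 0, 0, 0.005, -0.015, -0.145, 1], [0, 0, 0, 0.012, -0.035, -0.18, 1], [0, 0, -0.02, 0.022, -0.065, -0.205, 1], [0, 0, -0.04, 0.035, -0.1, -0.22, 1]],
])

```text
time: 24.2
tcp_pos: [0.4876, -0.248, 0.2393]
tool_rot: [0.001, 1.0, 0.014, 0.001]
wrist_force: [0.7, -0.1, -2.5]
grip_width: 0.056
```

drive_tool([
  [[0, 0, -0.02, 0.013, -0.037, -0.003, 1], [0, 0, -0.04, 0.026, -0.075, -0.003, 1], [0, 0, -0.06, 0.039, -0.115, -0.003, 1], [0, 0, -0.076, 0.052, -0.155, -0.003, 1], [0, 0, -0.076, 0.065, -0.195, -0.003, 1], [0, 0, -0.076, 0.078, -0.23, -0.003, 1], [0, 0, -0.076, 0.088, -0.255, -0.003, 1], [0, 0, -0.076, 0.092, -0.27, -0.003, 1]],
])

```text
time: 25.0
tcp_pos: [0.5712, 0.0268, 0.2392]
tool_rot: [-0.0, 0.999, 0.054, -0.0]
wrist_force: [-0.3, -0.2, -1.5]
grip_width: 0.0561
```

```bash
python3 - <<'E'
from h import *
d=cam('wrist','w18'); pickle.dump(d,open('w18.pkl','wb'))
E
python3 go.py 0.583 0.024 0.0254 6
```

```text
now [0.5713 0.028  0.2392] az 6.2 t 25.05 w 0.0559 F [-0.67  1.54 -1.86] J6 -0.27
rv [-0.002, 0.0, 0.003] shift [0.011, 0.006, 0.214] rows 5.0
```

View pics/w18.png

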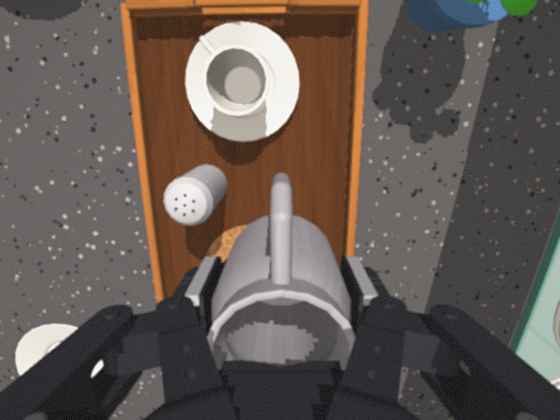

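drive_tool([
  [[0, 0, 0, 0.011, 0.004, 0.03, 1], [0, 0, 0, 0.011, 0.005, 0.07, 1], [0, 0, 0, 0.011, 0.005, 0.11, 1], [0, 0, 0, 0.011, 0.005, 0.145, 1], [0, 0, 0, 0.011, 0.005, 0.175, 1], [0, 0, 0, 0.011, 0.005, 0.195, 1], [0, 0, 0, 0.011, 0.005, 0.206, 1], [0, 0, 0, 0.011, 0.005, 0.21, 1]],
])

```text
time: 25.85
tcp_pos: [0.5818, 0.0201, 0.0282]
tool_rot: [-0.0, 0.999, 0.052, -0.001]
wrist_force: [0.8, 0.5, -1.9]
grip_width: 0.0563
```

drive_tool([
  [[0, 0, 0, 0, 0, 0.001, 1], [0, 0, 0, 0, 0, 0.002, 1], [0, 0, 0, 0, 0, 0.002, 1]],
])

```text
time: 26.15
tcp_pos: [0.5836, 0.0206, 0.0285]
tool_rot: [0.0, 0.999, 0.052, 0.001]
wrist_force: [-0.1, 0.8, -1.8]
grip_width: 0.0559
```

drive_tool([
  [[0, 0, 0, 0, -0.003, 0, 1], [0, 0, 0, 0, -0.003, 0.001, 1], [0, 0, 0, 0, -0.003, 0.002, 1], [0, 0, 0, 0, -0.003, 0.003, 1], [0, 0, 0, 0, -0.003, 0.003, 1]],
])

```text
time: 26.65
tcp_pos: [0.5826, 0.0239, 0.0254]
tool_rot: [-0.0, 0.999, 0.053, 0.0]
wrist_force: [-4.0, 1.1, 7.9]
grip_width: 0.0563
```

drive_tool([
  [[0, 0, 0, 0, 0, 0, 0.2], [0, 0, 0, 0, 0, 0, -0.1], [0, 0, 0, 0, 0, 0, -0.4], [0, 0, 0, 0, 0, 0, -0.6], [0, 0, 0, 0, 0, 0, -0.6], [0, 0, 0, 0, 0, -0.03, -0.6], [0, 0, 0, 0, 0, -0.07, -0.6], [0, 0, 0, 0, 0, -0.12, -0.6]],
])

```text
time: 27.45
tcp_pos: [0.5808, 0.0239, 0.1435]
tool_rot: [-0.0, 0.999, 0.052, -0.002]
wrist_force: [1.6, 0.1, -0.7]
grip_width: 0.0686
```

drive_tool([
  [[0, 0, 0, 0, 0, -0.05, -0.6], [0, 0, 0, 0, 0, -0.1, -0.6], [0, 0, 0, -0.04, -0.03, -0.12, -0.6], [0, 0, 0, -0.08, -0.06, -0.12, -0.6], [0, 0, 0, -0.12, -0.1, -0.12, -0.6], [0, 0, 0, -0.14, -0.15, -0.12, -0.6], [0, 0, 0, -0.14, -0.2, -0.12, -0.6], [0, 0, 0, -0.14, -0.25, -0.12, -0.6]],
])

```text
time: 28.25
tcp_pos: [0.4175, 0.247, 0.2649]
tool_rot: [-0.0, 0.999, 0.052, 0.001]
wrist_force: [1.1, -0.6, -0.3]
grip_width: 0.0685
```

```bash
python3 go.py 0.3 0.4 0.25 6;  python3 - <<'E'
from h import *
for n in('wrist','top','side'):
    d=cam(n,n+'19'); pickle.dump(d,open(n+'19.pkl','wb'))
im=cv2.imread('pics/top19.png');cv2.imwrite('pics/t19c.png',cv2.resize(im[120:260,180:360],None,fx=4.2,fy=4.2,interpolation=2))
im=cv2.imread('pics/side19.png');cv2.imwrite('pics/s19c.png',cv2.resize(im[140:260,190:350],None,fx=4.5,fy=4.5,interpolation=2))
E
```

```text
now [0.4175 0.247  0.2649] az 6.0 t 28.25 w 0.0685 F [ 1.1  -0.6  -0.26] J6 0.18
rv [-0.0, -0.002, -0.001] shift [-0.101, -0.164, 0.015] rows 4.0
```

View pics/top19.png

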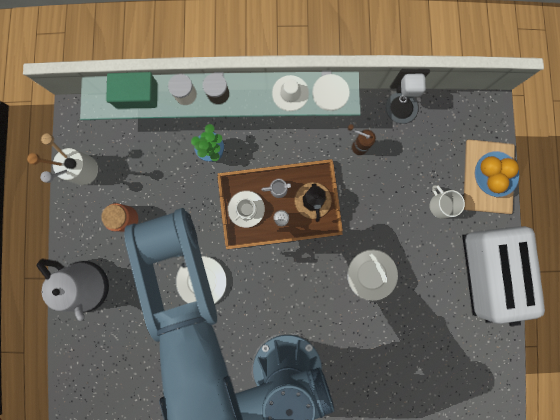

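View pics/s19c.png

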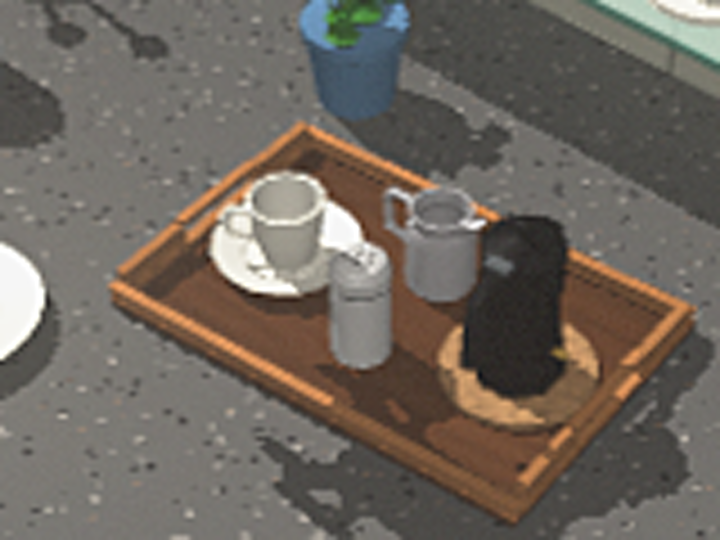

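View pics/t19c.png

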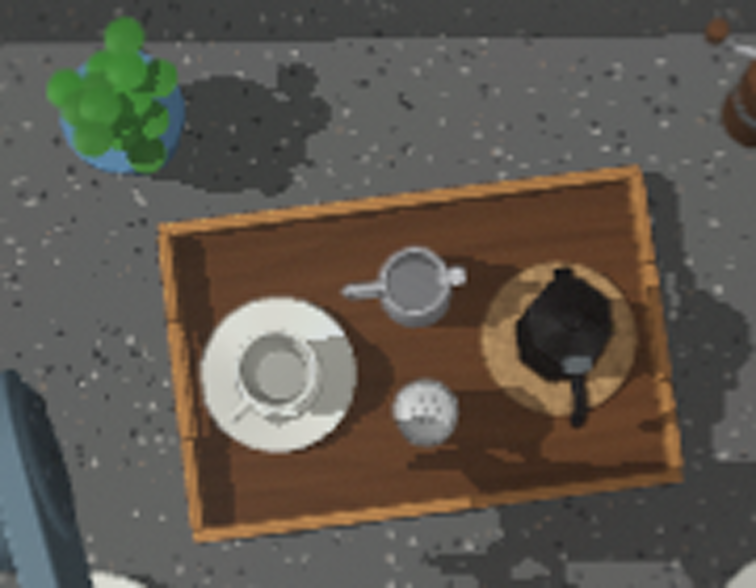

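Run:
```python
from h import *
A=pickle.load(open('top0.pkl','rb'))['color'];D=pickle.load(open('top19.pkl','rb'));B=D['color']
for n,(x0,y0,x1,y1) in dict(can=(98,200,142,236),grinder=(346,120,380,156),mug=(428,184,468,220)).items():
    t=cv2.matchTemplate(B[y0-6:y1+6,x0-6:x1+6],A[y0:y1,x0:x1],cv2.TM_CCOEFF_NORMED);print(n,cv2.minMaxLoc(t)[1:4:2],'(6,6)=unmoved')
h=cv2.cvtColor(B,cv2.COLOR_BGR2HSV).astype(int);m=((h[...,1]<45)&(h[...,2]>100)).astype(np.uint8);k=np.zeros_like(m);k[188:230,225:268]=1;m*=k
c=max(cv2.findContours(m,0,1)[0],key=cv2.contourArea);e=cv2.fitEllipse(cv2.convexHull(c));print('saucer',e,onz(D,*e[0],.023))
t=lambda x,y:(180+x/4.2-.4,120+y/4.2-.4)
print('cup',onz(D,*t(279,371),.071),'jug',onz(D,*t(416,286),.082),'shaker',onz(D,*t(427,409),.1),'moka',onz(D,*t(571,325),.15))
print(status.observe()['time'])
```

```text
can (0.9238148331642151, (6, 6)) (6,6)=unmoved
grinder (0.998422384262085, (6, 6)) (6,6)=unmoved
mug (0.9997107982635498, (6, 6)) (6,6)=unmoved
saucer ((245.79412841796875, 208.73341369628906), (36.55150604248047, 37.010337829589844), 64.55985260009766) [0.51809227 0.12796127 0.023     ]
cup [0.5166217  0.12338607 0.071     ] jug [0.57785153 0.02011703 0.082     ] shaker [0.48489255 0.01309797 0.1       ] moka [ 0.53988348 -0.08955221  0.15      ]
28.4
```

```bash
python3 -c "
from bench import ticket
print(ticket.sign_off())"
```

```text
the job is handed in; nothing more can be done
None
```

The tray is laid and the job handed in at 28.4 s of robot time. I went in the order asked: cup on the saucer, moka pot on the trivet, sugar shaker on the near side of the gap, milk jug behind it. Each was lowered until the wrist force showed contact at 10 N or less, then released, and the arm moved well clear.

**Last checks (top and side pictures):**
- **Placing:** All four stand upright, and the shaker and jug are clear of each other. The cup reads about 5 mm from the saucer's centre, and the moka pot and shaker within about 3 mm of where I aimed.
- **Left alone:** The saucer is where it was to within 1 mm. The mug, canister and grinder match the first picture with no shift. The canister's match was a little weaker (0.92 against over 0.99), perhaps because of the arm beside it.
- **Disagreement:** The jug reads about 6 mm nearer the robot and to its right in the top picture than the gripper reading at release. I read that point off the picture by eye, and the jug is still well clear of the shaker, so I left it.

I aimed the moka pot's handle towards the robot, clear of the gap. No check failed.

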